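# Pack up a strap clamp level with the die

### The job

A round die blank stands against the two dowel pins on the slotted fixture plate. From the loose packing plates, stack a packing of exactly the die's height on the plate under where the heel end of the clamp strap will lie, then lower the strap over both studs so that it lies level, one end on the die and the other on the packing, ready for its nuts. Do not shift any die or disturb the mortar, loupe and jar.

Things in the scene. Friction and masses are not known exactly. Their poses are not given: they have to be found in the camera images.
- fixture: Grey steel fixture plate, 211 x 96 x 14 mm, with three 10 mm wide slots along it, bolted down (immovable). Origin on the bench below the point half-way between its two studs; x along the plate (the strap's line) towards the die, y across, z up. It reaches from x = -82 to +129 mm.
- stud_mid (a point): Point on the fixture plate's top face, 14 mm above the bench, half-way between the two studs (axes as the plate's). The studs, 8 mm diameter, stand upright in the middle slot at x = -20 and +20 mm and rise 52 mm above the top face; the last 4 mm taper to 3.6 mm diameter.
- die_seat (a point): Point on the fixture plate's top face at x = +87 mm from stud_mid (same axes): the centre of the underside of the die that is to be clamped. It stands against two 10 mm dowel pins, 14 mm tall, on its far (+x) side, is loose and must not be shifted.
- heel_spot (a point): Point on the top face of the fixture plate, at x = -60 mm from stud_mid on the strap's line (same axes): the middle of the place for the packing under the strap's heel end. The strap's end will reach to x = -75 mm, the near stud's side is at x = -24 mm.
- strap_mid (a point): Dark steel clamp strap: a flat bar 150 x 38 x 10 mm, plain and the same at both ends, with two vertical 11 mm through holes on its centre line, 20 mm either side of its middle. The point is its centre, half-way up: x along the bar, y across, z up. About 0.4 kg. Starts flat on the bench (z = 0) between the fixture and the side cabinet.
- die_20_mid (a point): Round steel die blank, 48 mm diameter, 20 mm high, standing upright. The point is its centre, half-way up. One of the three dies (which one changes) stands against the dowel pins on the fixture plate, the other two on a fixed plywood board, 14 mm thick, further left.
- die_30_mid (a point): Round steel die blank, 48 mm diameter, 30 mm high, standing upright. The point is its centre, half-way up. One of the three dies (which one changes) stands against the dowel pins on the fixture plate, the other two on a fixed plywood board, 14 mm thick, further left.
- die_35_mid (a point): Round steel die blank, 48 mm diameter, 35 mm high, standing upright. The point is its centre, half-way up. One of the three dies (which one changes) stands against the dowel pins on the fixture plate, the other two on a fixed plywood board, 14 mm thick, further left.
- plate_25_mid (a point): Bright ground-steel packing plate, 32 x 48 mm in plan and 25 mm thick, lying flat; x is its 32 mm side, y its 48 mm side, z up. The point is its centre, half-way up. Starts on the oak side cabinet top at the robot's right (z = 0), with the 5 mm plate lying on top of it.
- plate_15_mid (a point): Bright ground-steel packing plate, 32 x 48 mm in plan and 15 mm thick, lying flat; x is its 32 mm side, y its 48 mm side, z up. The point is its centre, half-way up. Starts on the oak side cabinet top at the robot's right (z = 0).
- plate_10_mid (a point): Bright ground-steel packing plate, 32 x 48 mm in plan and 10 mm thick, lying flat; x is its 32 mm side, y its 48 mm side, z up. The point is its centre, half-way up. Starts on the oak side cabinet top at the robot's right (z = 0).
- plate_5_mid (a point): Bright ground-steel packing plate, 32 x 48 mm in plan and 5 mm thick, lying flat; x is its 32 mm side, y its 48 mm side, z up. The point is its centre, half-way up. Starts lying on top of the 25 mm plate, in line with it within 3 mm and 0.3 rad.
- mortar: Bystander: small octagonal brown agate mortar, 60 x 60 x 30 mm, origin at the centre of its underside.
- loupe: Bystander: black eye loupe, 34 mm across, 30 mm high, origin at the centre of its underside.
- jar: Bystander: small translucent jar with white screw lid, 42 mm across, 58 mm high, origin at the centre of its underside.
Not all that is in view belongs to the job. Leave any pink or turquoise look-alike of the part that bears die_35_mid alone.

How it is judged:
By the outcome, as a careful person would: the job done as asked, in the order asked, and still so for the second after the job is handed in, with the robot touching nothing.
It also fails if it takes over 72 s, if anything falls off the work surface, if the arm or the gripper's body presses on something with over 40 N, if the wrist force passes 120 N, or if a joint passes its speed limit or range.

### The arm

A 7-joint arm with a two-finger parallel gripper is mounted at the origin on a cart in front of the work surface, level with it; the furniture and walls round the work are solid. World frame = base frame: x ahead of the robot, y to its left, z up, the work surface at z = 0. Lengths are in mm, angles in rad, forces in N, time in s.
With the tool pointing down it reaches from about 350 to 900 mm from the base axis. Payload 8.1 kg.
Tool frame: the origin (TCP) lies midway between the tips of the shut fingers; the grasp point (between the pads) lies 19 mm behind it; x points along the fingers, y is the direction in which the jaws open and shut, and the axes are right-handed (so a half turn about x gives the same grasp; the last joint's range is limited). The gripper opens to 92 mm and grips with 3 to 60 N. Pads are 19 mm wide; open, the fingers measure 130 mm over their backs; the gripper's body (75 mm by 190 mm) begins 47 mm behind the grasp point.
Start: joints at [1.241, 0.434, 0.025, 1.573, -0.012, 1.134, -0.075], TCP at [140.513, -609.014, 226.742] pointing down, gripper open.
Joint ranges: [-2.62, 2.62], [-0.44, 2.09], [-1.27, 1.32], [0.08, 2.57], [-1.32, 4.46], [0.12, 2], [-2.74, 2.74]. Speed limits (rad/s): [2.22, 2.22, 3.01, 3.01, 3.14, 3.14, 3.14].

### API

Orientations are given as [roll, pitch, yaw] about the fixed x, y, z axes, in that order (R = Rz(yaw) Ry(pitch) Rx(roll)).
In Python, from workcell import r gives the robot as it stands.
- The arm moves only by the shell command python3 -m creep 'ROWS' [FORCE]. ROWS is a JSON object of lists of equal length, an entry for each row: "translation": the shift along the tool's x, y, z in mm, a list of three; "rot": the turn, a rotation vector about the tool's x, y, z in degrees, a list of three; "claw": the opening, from 0 (shut) to 1 (fully open). In form: {"translation": [[tx, ty, tz], ...], "rot": [[rx, ry, rz], ...], "claw": [claw, ...]}. A call has exactly 10 rows; each row is the pose to reach, as a shift and turn from the pose measured when the call began, along the tool's axes at that moment; what a row does not reach only later rows make up. A row lasts 1/8 s, in which the tool goes at most 62.5 mm and 10.7 degrees, less where a joint would pass 70% of its speed; a pose out of reach is approached as far as the arm can. A call with a gripper value outside its range is refused whole. The fingers move at their own pace and stop on an object; FORCE is the grip in N (left out, the last holds). Time passes only in rows, so rows that repeat a pose let the fingers close, or fill a call up. It gives the time, the measured TCP pose, the force and the opening at its end, in the units of the state.
- r.sense(): the state, without advancing time (a new reading comes with each control period).
- r.grab_frame(name): name is "side" or "top" or "wrist"; returns the picture (420x560x3 uint8, red, green, blue); there is no depth.
- r.get_calibration(name): a dict with "vertical_fov" (degrees; the focal length in pixels is half the picture's height over the tangent of half this angle, whatever the lens; pixels are square), "cx", "cy" (the principal point, pixels), "position" and "orientation" of the camera in the world. Camera axes: x right, y down, z forward; pixel columns grow to the right and rows downward; lengths in mm; the calibration is good to about 2 mm. The wrist camera is an equidistant fisheye: a pixel r from the principal point sees the ray r / f radians off the axis. A picture is of the moment at which its call begins: read the wrist's pose just before it. get_calibration takes no time and is no camera call; for the wrist camera it gives the pose at the moment of the call.
- r.close_job(): hands the job in, once; it reports no verdict.
Trained networks look in the newest picture that a camera, given by its name, has taken for a name from the list of things; names that differ only in an ending like _2 or _b are one class to them, and where a whole thing is asked for, a point or a joint stands for the part that bears it (a point fixed in the world has none). Each returns a list of dicts, best first, with "conf" (0 to 1); they miss things now and then, are a little off and sometimes report something else, mostly with a low value. They report only what shows in the picture. A call takes as long as a camera call. They do not tell look-alikes from the thing itself.
- r.look_for(camera, query): "at" ([x, y, z] in mm, in the coordinates of the camera as it stood for that picture, good to about 4 mm: the middle of the surface that is visible of it).
- r.regions_of(camera, query): "mask" (420x560 bool, what is visible of it).
The state is a dict: "clock": time; "joints": joint angles; "joint_velocities": joint speeds; "joint_efforts": joint torques, N m; "eef_pos": TCP position; "tcp_rot": TCP orientation; "contact_force": force on the tool from outside, world axes, zero at the start; "ft_torque": the same for the moment, N m; "opening": finger opening in mm.
Only numpy, scipy, OpenCV 4.12 (cv2) and the standard library are available. Lean on these libraries where they do the work, as an engineer would, in place of code of your own. Each camera call takes 0.05 s, during which the arm holds its last target.

## Working session

There is one attempt and no reset: what is moved stays moved. The work goes in short steps, Python scripts to look and compute and a shell command to move; the robot and the scene stay as the last step left them, time stands still between calls to the robot, and variables do not carry over. Pictures are saved under pics/ and viewed, and the job is handed in when it is done.

```bash
ls; mkdir -p pics; cat > h.py <<'E'
import numpy as np, cv2
from scipy.spatial.transform import Rotation as R
from workcell import r
def cal(n):
    c=r.get_calibration(n); return c
E
python3 - <<'E'
from h import *
for n in ("side","top","wrist"):
    im=r.grab_frame(n); cv2.imwrite(f"pics/{n}0.png",im[:,:,::-1]); print(n,r.get_calibration(n))
print(r.sense())
E
```

```text
pics
side {'vertical_fov': 49.1925682326512, 'cx': 280.3423831813601, 'cy': 215.4675013924789, 'position': array([1480.47083983, -489.28960427,  651.92326722]), 'orientation': array([-2.06178067,  0.0047998 ,  1.02463867])}
top {'vertical_fov': 56.687963110526134, 'cx': 281.4792658434412, 'cy': 209.59289825019732, 'position': array([ 242.11328149,   82.19503892, 1219.55964867]), 'orientation': array([-2.93194942,  0.00372133, -1.53333363])}
wrist {'vertical_fov': 65.70646984690485, 'cx': 275.39569838467315, 'cy': 209.09912766521734, 'position': array([ 208.98683747, -593.7804207 ,  384.32534791]), 'orientation': array([ 2.87605315e+00,  1.23205851e-03, -1.34437605e+00])}
{'clock': 0.15, 'joints': array([ 1.24136707,  0.43507689,  0.0249745 ,  1.57390757, -0.01156963,
        1.13404265, -0.0750807 ]), 'joint_velocities': array([ 4.71256619e-04, -2.80375522e-03, -8.69180057e-04, -3.20599749e-03,
        5.60580538e-05, -7.20413970e-04, -2.39299969e-04]), 'joint_efforts': array([ 1.68235634e-03, -6.68255067e+01,  9.85696055e-01, -3.14690566e+01,
       -6.05908292e-02,  3.94012278e-02,  1.61734906e-04]), 'eef_pos': array([ 140.40333368, -608.59677983,  226.10907471]), 'tcp_rot': array([-1.4584028 ,  1.56950611,  1.90998208]), 'contact_force': array([ 0.15481983, -0.22088691, -0.55552224]), 'ft_torque': array([-0.01056422,  0.02980268, -0.00327624]), 'opening': 91.90784407944784}
```

View pics/side0.png

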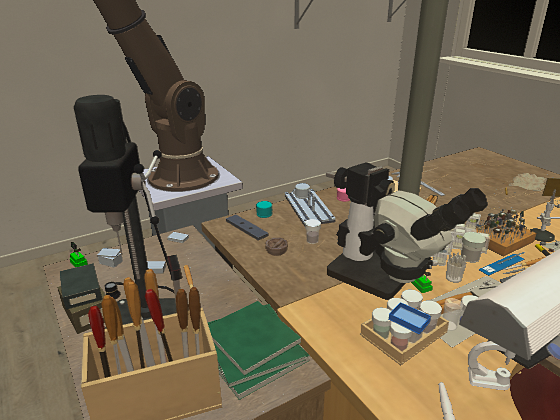

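View pics/top0.png

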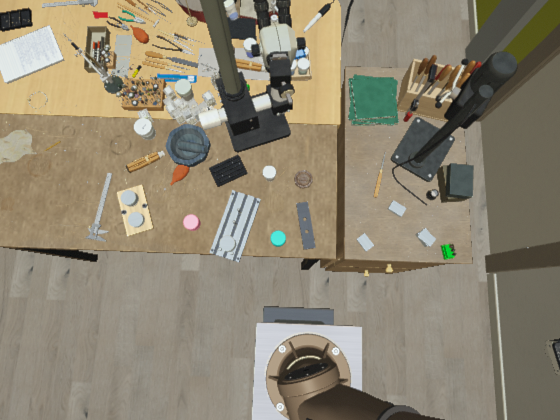

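View pics/wrist0.png

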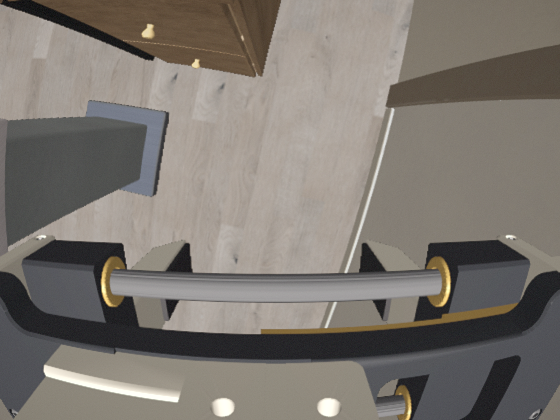

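```bash
cat >> h.py <<'E'
def ray(n,u,v,c=None):
    c=c or r.get_calibration(n); f=210/np.tan(np.radians(c['vertical_fov'])/2)
    x,y=(u-c['cx'])/f,(v-c['cy'])/f
    if n=='wrist':
        a=np.hypot(x,y); d=np.array([x/a*np.sin(a),y/a*np.sin(a),np.cos(a)]) if a>0 else np.array([0,0,1.])
    else: d=np.array([x,y,1.])
    return c['position'], R.from_euler('xyz',c['orientation']).as_matrix()@d
def p2w(n,u,v,z,c=None):
    o,d=ray(n,u,v,c); return o+d*(z-o[2])/d[2]
def w2p(n,p,c=None):
    c=c or r.get_calibration(n); f=210/np.tan(np.radians(c['vertical_fov'])/2)
    q=R.from_euler('xyz',c['orientation']).as_matrix().T@(np.array(p,float)-c['position'])
    if n=='wrist':
        a=np.arctan2(np.hypot(q[0],q[1]),q[2]); s=a/np.hypot(q[0],q[1])
    else: s=1/q[2]
    return np.array([c['cx']+f*s*q[0],c['cy']+f*s*q[1]])
def c2w(n,at,c=None):
    c=c or r.get_calibration(n); return R.from_euler('xyz',c['orientation']).as_matrix()@np.array(at)+c['position']
E
python3 - <<'E'
from h import *
im=cv2.imread('pics/top0.png')
a=cv2.resize(im[170:270,100:320],None,fx=3.6,fy=3.6,interpolation=cv2.INTER_CUBIC)
b=cv2.resize(im[170:270,290:470],None,fx=4,fy=4,interpolation=cv2.INTER_CUBIC)
cv2.imwrite('pics/t_a.png',a);cv2.imwrite('pics/t_b.png',b)
for q in ["fixture","stud_mid","die_seat","heel_spot","strap_mid","die_20_mid","die_30_mid","die_35_mid","plate_25_mid","plate_15_mid","plate_10_mid","plate_5_mid","mortar","loupe","jar"]:
    for d in r.look_for("top",q)[:3]:
        p=c2w("top",d["at"]); print(q,round(d["conf"],2),p.round(0),w2p("top",p).round(0))
E
```

```text
fixture 0.64 [451. 237.  15.] [236. 223.]
fixture 0.55 [ 519. -264.   17.] [396. 207.]
stud_mid 0.66 [448. 236.  11.] [237. 224.]
die_seat 0.89 [449. 233.  15.] [237. 223.]
heel_spot 0.59 [452. 239.  11.] [236. 222.]
strap_mid 0.71 [448.  19.  10.] [305. 226.]
strap_mid 0.43 [ 566. -374.   27.] [431. 193.]
die_20_mid 0.61 [446. 548.  29.] [136. 220.]
die_30_mid 0.77 [507. 569.  45.] [129. 199.]
die_30_mid 0.25 [ 408. -167.   12.] [365. 241.]
die_35_mid 0.62 [404. 104.  32.] [278. 238.]
die_35_mid 0.55 [447. 376.  35.] [191. 221.]
die_35_mid 0.47 [382. 255.  48.] [227. 243.]
plate_25_mid 0.61 [450. 234.  11.] [237. 223.]
plate_25_mid 0.41 [ 423. -350.   15.] [424. 238.]
plate_15_mid 0.5 [ 519. -264.   16.] [396. 207.]
plate_10_mid 0.5 [ 406. -167.    9.] [365. 242.]
plate_5_mid 0.48 [ 424. -352.   30.] [426. 237.]
mortar 0.67 [603.  33.  20.] [303. 178.]
loupe 0.42 [ 567. -380.   27.] [433. 193.]
loupe 0.29 [384. 255.  51.] [227. 242.]
jar 0.62 [ 566. -379.   26.] [433. 193.]
jar 0.5 [606. 142.  54.] [268. 173.]
```

View pics/t_a.png

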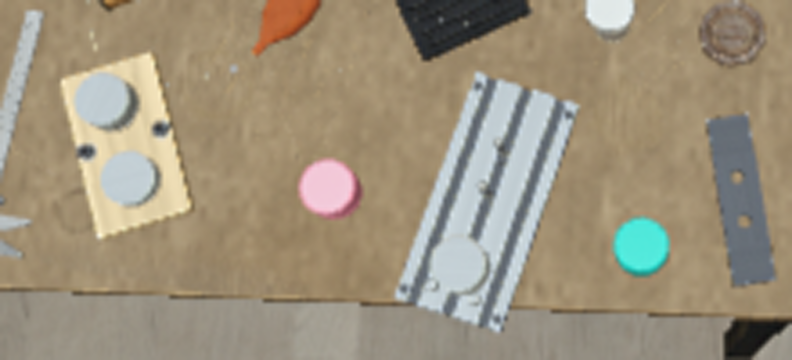

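View pics/t_b.png

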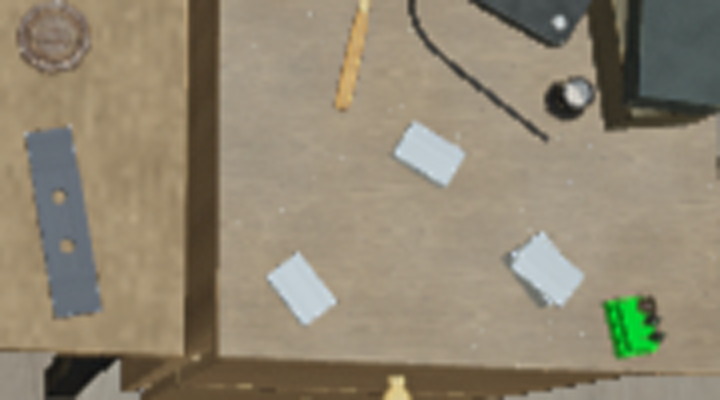

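```bash
cat >> h.py <<'E'
def tool():
    s=r.sense(); return s['eef_pos'], R.from_euler('xyz',s['tcp_rot']).as_matrix()
def plan(p,ydir=None,tilt=None):
    """rows to target TCP p (world), tool x down, tool y along ydir angle(rad, world) choose nearest mod pi"""
    o,M=tool(); t=M.T@(np.array(p,float)-o); out=[t.round(1)]
    if ydir is not None:
        best=None
        for k in (0,np.pi):
            y=np.array([np.cos(ydir+k),np.sin(ydir+k),0]);x=np.array([0,0,-1.]);z=np.cross(x,y)
            rv=np.degrees(R.from_matrix(M.T@np.c_[x,y,z]).as_rotvec())
            if best is None or np.linalg.norm(rv)<np.linalg.norm(best): best=rv
            out.append(rv.round(1))
    return out
E
python3 - <<'E'
from h import *
o,M=tool(); print(M.round(3)); C=R.from_euler('xyz',r.get_calibration('wrist')['orientation']).as_matrix()
print(C.round(3), (M.T@C).round(3), M.T@(r.get_calibration('wrist')['position']-o))
# rough top measurements
ca=lambda u,v:(100+u/3.6,170+v/3.6)
cb=lambda u,v:(290+u/4,170+v/4)
for nm,uv,z in [("fix tl",ca(478,74),14),("fix tr",ca(578,104),14),("fix bl",ca(397,297),14),("fix br",ca(501,331),14),("stud far",ca(502,143),66),("stud near",ca(484,187),66),("die35?",ca(458,265),49),("strap h1",cb(59,196),10),("strap h2",cb(67,246),10),("plateA",cb(429,154),15),("plateB",cb(302,288),10),("plate5",cb(547,269),30)]:
    print(nm,p2w("top",*uv,z).round(1))
E
```

```text
[[-0.     0.225 -0.974]
 [-0.    -0.974 -0.225]
 [-1.     0.     0.   ]]
[[ 0.224 -0.94  -0.256]
 [-0.974 -0.217 -0.059]
 [ 0.     0.262 -0.965]] [[ 0.    -0.262  0.965]
 [ 1.    -0.    -0.   ]
 [ 0.     0.965  0.262]] [-158.19706438    0.7524201   -70.16478314]
fix tl [554.8 254.4  14. ]
fix tr [530.7 164.2  14. ]
fix bl [354.5 311.5  14. ]
fix br [328.8 220.3  14. ]
stud far [482.2 223.   66. ]
stud near [444.  235.8  66. ]
die35? [379.9 255.7  49. ]
strap h1 [471.5  21.7  10. ]
strap h2 [431.8  14.4  10. ]
plateA [ 515.  -269.4   15. ]
plateB [ 405.5 -169.4   10. ]
plate5 [ 424.4 -353.3   30. ]
```

```bash
python3 - <<'E'
from h import *
print(plan((395,-255,200)))
E
```

```text
[array([  26.7, -287.8, -327.6])]
```

```bash
python3 -m creep '{"translation":[[0,-40,-45],[0,-80,-90],[5,-120,-137],[10,-160,-182],[15,-200,-228],[20,-240,-274],[26,-270,-310],[26,-288,-328],[26,-288,-328],[26,-288,-328]],"rot":[[0,0,0],[0,0,0],[0,0,0],[0,0,0],[0,0,0],[0,0,0],[0,0,0],[0,0,0],[0,0,0],[0,0,0]],"claw":[1,1,1,1,1,1,1,1,1,1]}' 40
python3 - <<'E'
from h import *
import json
c=r.get_calibration('wrist'); im=r.grab_frame('wrist'); cv2.imwrite('pics/w1.png',im[:,:,::-1])
np.save('w1c.npy',c,allow_pickle=True)
for q in ["plate_25_mid","plate_15_mid","plate_10_mid","plate_5_mid"]:
    for d in r.look_for("wrist",q)[:3]:
        p=c2w("wrist",d["at"],c); print(q,round(d["conf"],2),p.round(0),w2p("wrist",p,c).round(0))
E
```

```text
clock: 2.15
eef_pos: [394.9, -255.5, 200.8]
tcp_rot: [1.138, 1.57, -1.778]
contact_force: [-0.1, 1.0, 0.8]
opening: 92.0
plate_25_mid 0.56 [ 437. -348.   18.] [367. 171.]
plate_15_mid 0.83 [ 510. -269.   11.] [311.  87.]
plate_15_mid 0.3 [524. 166.   4.] [ 5. 41.]
plate_10_mid 0.89 [ 405. -169.   10.] [200. 162.]
plate_5_mid 0.67 [ 428. -355.   33.] [374. 183.]
```

View pics/w1.png

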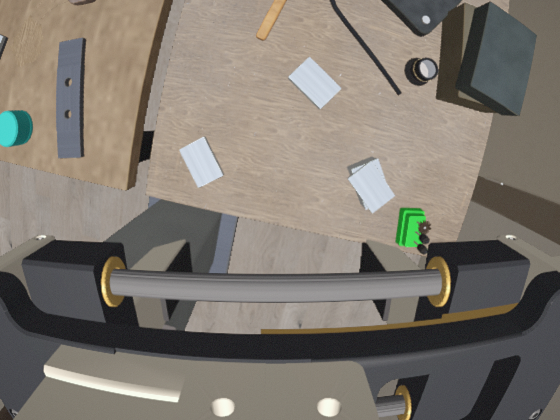

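```bash
python3 - <<'E'
from h import *
im=cv2.imread('pics/w1.png')
a=[cv2.resize(im[y-35:y+35,x-35:x+35],(380,380),interpolation=cv2.INTER_CUBIC) for x,y in ((314,82),(201,161),(371,184))]
s=np.zeros((380,760,3),np.uint8); cv2.imwrite('pics/w1z.png',np.vstack([np.hstack(a[:2])]));cv2.imwrite('pics/w1z3.png',a[2])
E
```

```text
(no output)
```

View pics/w1z.png

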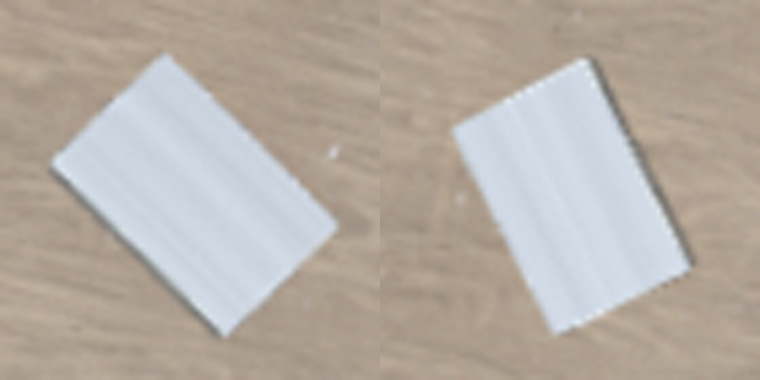

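View pics/w1z3.png

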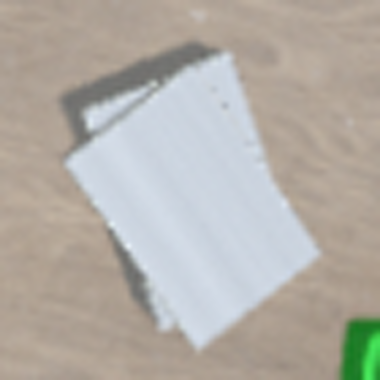

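```bash
cat >> h.py <<'E'
def rect(corn,off,k,z,c,n='wrist'):
    P=np.array([p2w(n,off[0]+(u+.5)*k-.5,off[1]+(v+.5)*k-.5,z,c)[:2] for u,v in corn])
    e=[np.linalg.norm(P[(i+1)%4]-P[i]) for i in range(4)]
    d=(P[(np.argmax(e)+1)%4]-P[np.argmax(e)]); 
    long=[(P[(i+1)%4]-P[i]) for i in range(4)]
    i=0 if e[0]>e[1] else 1
    v=long[i]-long[i+2]; a=np.arctan2(v[1],v[0])
    return P.mean(0).round(1),np.round(e,1),round(a,3)
E
python3 - <<'E'
from h import *
c=np.load('w1c.npy',allow_pickle=True).item(); k=70/380
for z in (10,15): print('A',z,rect([(165,55),(52,162),(222,335),(338,227)],(279,47),k,z,c))
for z in (10,15): print('B',z,rect([(208,58),(73,130),(175,334),(312,266)],(166,126),k,z,c))
C=rect([(230,52),(67,158),(198,350),(321,253)],(336,149),k,30,c);print('C',C)
print(rect([(230,52),(67,158),(198,350),(321,253)],(336,149),k,15,c))
print(plan((395,-255,200),C[2]))
E
```

```text
A 10 (array([ 516. , -271.1]), array([31.4, 47.6, 32.3, 48.1]), np.float64(-2.13))
A 15 (array([ 515.2, -270.6]), array([31. , 46.9, 31.8, 47.4]), np.float64(-2.13))
B 10 (array([ 404.9, -170.1]), array([31.9, 47. , 32.3, 47. ]), np.float64(-2.478))
B 15 (array([ 405.7, -171.1]), array([31.4, 46.3, 31.8, 46.4]), np.float64(-2.478))
C (array([ 424.1, -356.7]), array([38.4, 48.2, 31.9, 45.4]), np.float64(-2.334))
(array([ 422.3, -362. ]), array([40.1, 50.4, 33.3, 47.5]), np.float64(-2.334))
[array([ 0.8, -0.4, -0.2]), array([56.6,  0. , -0. ]), array([-123.4,    0. ,    0. ])]
```

```bash
python3 - <<'E'
from h import *
print(plan((405,-170,70),-2.478), r.sense()['joints'].round(2))
E
```

```text
[array([130.7, -81.1, -28.9]), array([64.9, -0. , -0. ]), array([-115.1,    0. ,   -0. ])] [ 0.62  0.22 -0.19  1.96  0.05  0.96 -0.94]
```

```bash
python3 -m creep '{"translation":[[20,-15,-5],[45,-35,-12],[70,-55,-20],[90,-70,-25],[105,-81,-29],[118,-81,-29],[130,-81,-29],[130,-81,-29],[130,-81,-29],[130,-81,-29]],"rot":[[10,0,0],[20,0,0],[30,0,0],[40,0,0],[50,0,0],[60,0,0],[65,0,0],[65,0,0],[65,0,0],[65,0,0]],"claw":[1,1,1,1,1,1,1,1,1,1]}' 40
python3 - <<'E'
from h import *
c=r.get_calibration('wrist'); im=r.grab_frame('wrist'); cv2.imwrite('pics/w2.png',im[:,:,::-1])
np.save('w2c.npy',c,allow_pickle=True); print(r.sense()['joints'].round(2))
P=[np.array([404.9,-170.1,0])]
for d in r.look_for("wrist","plate_10_mid")[:3]:
        p=c2w("wrist",d["at"],c); print(round(d["conf"],2),p.round(0),w2p("wrist",p,c).round(0))
E
```

```text
clock: 3.65
eef_pos: [405.4, -170.3, 71.2]
tcp_rot: [-2.708, 1.57, -0.475]
contact_force: [0.9, -0.0, -0.1]
opening: 91.5
[ 0.28  0.36 -0.01  2.18  0.01  0.6  -2.21]
0.58 [ 405. -175.   11.] [279. 221.]
```

View pics/w2.png

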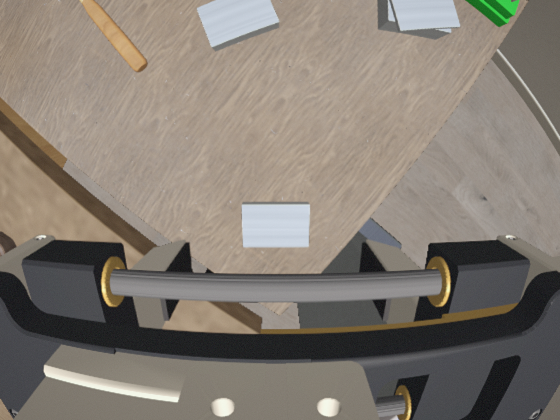

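```bash
python3 - <<'E'
from h import *
im=cv2.imread('pics/w2.png')
cv2.imwrite('pics/w2z.png',np.vstack([cv2.resize(im[185:260,225:325],None,fx=6,fy=6,interpolation=cv2.INTER_CUBIC)]))
cv2.imwrite('pics/w2za.png',cv2.resize(im[0:70,180:300],None,fx=6,fy=6,interpolation=cv2.INTER_CUBIC))
E
```

```text
(no output)
```

View pics/w2z.png

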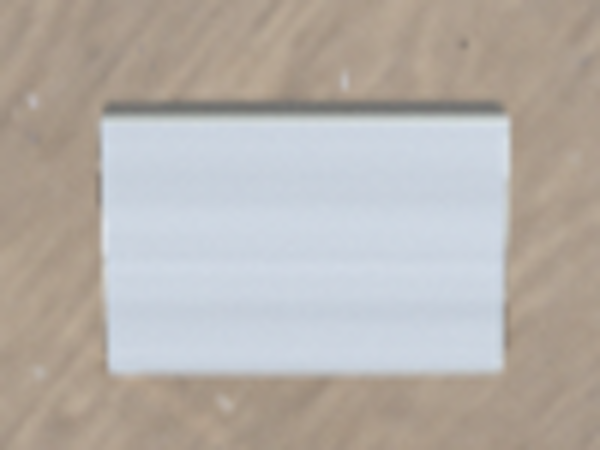

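View pics/w2za.png

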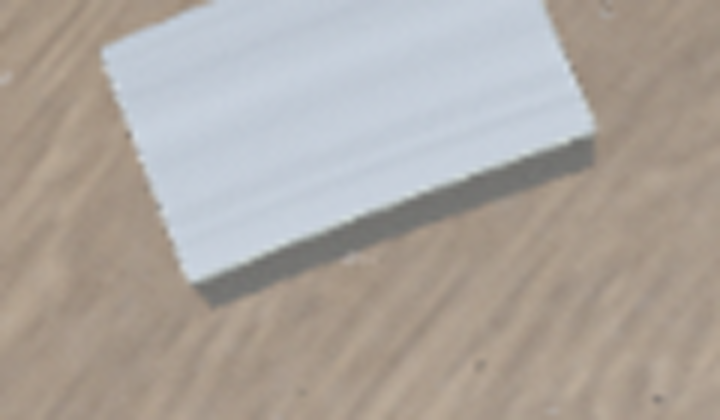

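```bash
python3 - <<'E'
from h import *
c=np.load('w2c.npy',allow_pickle=True).item(); k=1/6
def px(u,v,off): return off[0]+(u+.5)*k-.5, off[1]+(v+.5)*k-.5
def th(top,bot,off):
    b=p2w('wrist',*px(*bot,off),0,c)
    ts=np.arange(0,30,.1); d=[np.linalg.norm(w2p('wrist',b+[0,0,t],c)-px(*top,off)) for t in ts]
    i=np.argmin(d); return ts[i].round(1),round(d[i],2)
print(th((192,283),(215,305),(180,0)),th((595,132),(593,168),(180,0)))
print(th((305,115),(305,102),(225,185)))
for z in(10,15): print(rect([(102,113),(508,115),(503,373),(109,373)],(225,185),k,z,c))
print(tool()[0],tool()[1][:,1])
E
```

```text
(np.float64(12.9), np.float64(0.51)) (np.float64(14.4), np.float64(0.16))
(np.float64(6.4), np.float64(0.01))
(array([ 404.4, -170.1]), array([47.3, 32.3, 47.8, 32.5]), np.float64(-2.482))
(array([ 405.4, -171.4]), array([46.2, 31.5, 46.7, 31.8]), np.float64(-2.482))
[ 405.32981792 -170.25958284   71.12711911] [-7.88871169e-01 -6.14558524e-01 -3.15155782e-04]
```

```bash
python3 -m creep '{"translation":[[30,0,0],[55,0,0],[68,0,0.5],[68.5,0,0.5],[68.5,0,0.5],[68.5,0,0.5],[68.5,0,0.5],[68.5,0,0.5],[68.5,0,0.5],[68.5,0,0.5]],"rot":[[0,0,0],[0,0,0],[0,0,0],[0,0,0],[0,0,0],[0,0,0],[0,0,0],[0,0,0],[0,0,0],[0,0,0]],"claw":[0.8,0.7,0.65,0.65,0,0,0,0,0,0]}' 40
python3 - <<'E'
from h import *
o,M=tool();print(o,r.sense()['opening'])
# look-point: camera must see fixture; TCP on heel side
for p,y in [((520,200,200),-1.894)]: print(plan(p,y))
E
```

```text
clock: 5.0
eef_pos: [405.7, -170.1, 3.3]
tcp_rot: [-2.608, 1.568, -0.376]
contact_force: [0.5, 0.9, 8.1]
opening: 47.1
[ 405.67745826 -170.0910529     3.32831929] 47.120876128068154
[array([-196.7, -317.9,  221.3]), array([-33.6,  -0.1,   0. ]), array([146.4,   0. ,   0.2])]
```

```bash
python3 - <<'E'
from h import *
print(plan((385,252,215),-1.894))
o,M=tool()
for p in [(405,-165,100),(400,-100,200),(385,252,215)]: print(M.T@(np.array(p)-o))
E
```

```text
[array([-212.1, -243.3,  345.3]), array([-33.6,  -0.1,   0. ]), array([146.4,   0. ,   0.2])]
[-96.67716126  -2.70706971   4.24144835]
[-196.74232821  -38.82390672   58.39434714]
[-212.07081813 -243.32291852  345.27270389]
```

```bash
python3 -m creep '{"translation":[[-40,0,0],[-100,-2,4],[-150,-20,30],[-190,-50,75],[-205,-84,123],[-212,-118,172],[-212,-152,221],[-212,-186,270],[-212,-218,312],[-212,-243,345]],"rot":[[0,0,0],[0,0,0],[-5,0,0],[-10,0,0],[-15,0,0],[-20,0,0],[-25,0,0],[-30,0,0],[-33.6,0,0],[-33.6,0,0]],"claw":[0,0,0,0,0,0,0,0,0,0]}' 40
python3 - <<'E'
from h import *
print(r.sense()['opening'],r.sense()['joint_velocities'].round(2))
c=r.get_calibration('wrist'); im=r.grab_frame('wrist'); cv2.imwrite('pics/w3.png',im[:,:,::-1]); print(tool()[0])
np.save('w3c.npy',c,allow_pickle=True); print(r.sense()['joints'].round(2))
for q in ["stud_mid","heel_spot","die_seat","die_20_mid","die_30_mid","die_35_mid"]:
  for d in r.look_for("wrist",q)[:2]:
        p=c2w("wrist",d["at"],c); print(q,round(d["conf"],2),p.round(0),w2p("wrist",p,c).round(0))
E
```

```text
clock: 6.25
eef_pos: [384.3, 253.7, 215.1]
tcp_rot: [-3.001, 1.568, -0.18]
contact_force: [0.8, -1.4, -1.7]
opening: 46.8
46.765078863962565 [-0.53  0.3  -0.13 -0.35  0.17  0.1  -0.76]
[383.71864573 259.19943441 215.48761419]
[-0.34  0.22 -0.43  1.94  0.1   1.   -2.71]
stud_mid 0.59 [455. 232.  11.] [273. 120.]
stud_mid 0.21 [510. 560.  46.] [ 19. 179.]
heel_spot 0.91 [454. 238.  16.] [268. 123.]
die_seat 0.85 [453. 234.   9.] [272. 122.]
die_20_mid 0.96 [447. 541.  39.] [ 49. 218.]
die_30_mid 0.96 [513. 562.  46.] [ 18. 177.]
die_35_mid 0.77 [403. 108.  39.] [398. 133.]
die_35_mid 0.58 [383. 258.  47.] [271. 195.]
```

View pics/w3.png

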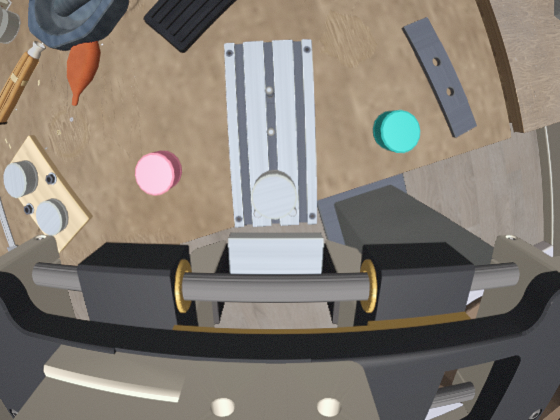

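```bash
python3 - <<'E'
from h import *
r.grab_frame('top'); r.grab_frame('top')
c=r.get_calibration('wrist'); im=r.grab_frame('wrist'); cv2.imwrite('pics/w4.png',im[:,:,::-1]); print(tool()[0],r.sense()['joint_velocities'].round(3))
np.save('w4c.npy',c,allow_pickle=True)
im=im[:,:,::-1]
cv2.imwrite('pics/w4z.png',cv2.resize(im[30:230,210:330],None,fx=4,fy=4,interpolation=cv2.INTER_CUBIC)[:,:])
cv2.imwrite('pics/w4s.png',cv2.resize(im[10:150,380:500],None,fx=4,fy=4,interpolation=cv2.INTER_CUBIC)[:,:])
E
```

```text
[385.13540306 250.56880265 215.00125512] [-0.005  0.    -0.001 -0.005  0.001 -0.001 -0.001]
```

View pics/w4z.png

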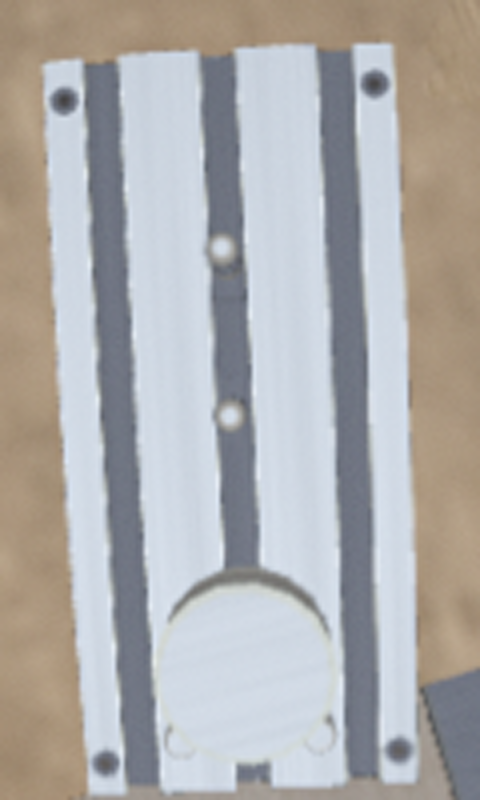

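View pics/w4s.png

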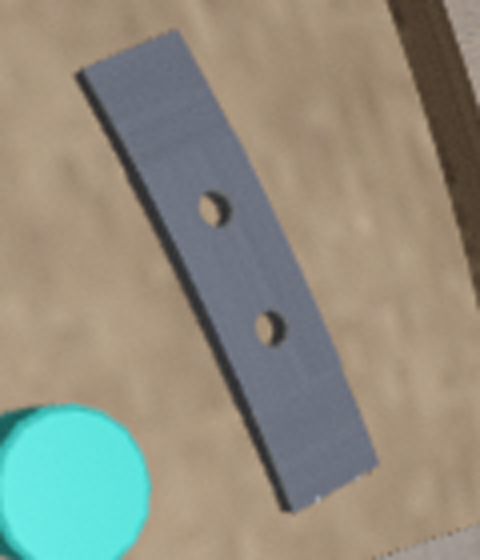

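```bash
python3 - <<'E'
from h import *
c=np.load('w4c.npy',allow_pickle=True).item(); k=1/4
px=lambda u,v,off=(210,30):(off[0]+(u+.5)*k-.5, off[1]+(v+.5)*k-.5)
W=lambda u,v,z,off=(210,30):p2w('wrist',*px(u,v,off),z,c)
TL,TR,BR,BL=[W(*q,14) for q in((44,63),(391,44),(416,780),(90,794))]
print(TL,TR,BR,BL)
print([np.linalg.norm(a-b).round(1) for a,b in((TL,TR),(TR,BR),(BR,BL),(BL,TL))])
d=(BL-TL)+(BR-TR); a=np.arctan2(d[1],d[0]); print('ang',a, 'cross',np.arctan2(*((TL-TR)+(BL-BR))[[1,0]]))
ex=np.array([np.cos(a),np.sin(a),0]); ctr=(TL+TR+BR+BL)/4; print('origin from corners',ctr-ex*23.5)
s1,s2=W(220,246,65),W(229,414,65); print(s1,s2,np.linalg.norm(s1-s2),np.arctan2(*(s2-s1)[[1,0]]),(s1+s2)/2)
# stud bases: (229,290?) 
for z in (34,44,49):
    L,Rr=W(156,672,z),W(336,672,z); T,B=W(247,583,z),W(247,763,z); print(z,np.linalg.norm(L-Rr).round(1),np.linalg.norm(T-B).round(1),((L+Rr)/2).round(1), ((L+Rr+T+B)/4).round(1))
for z in (14,):
    print('die base far', W(244,568,14), 'top far',[W(246,584,h) for h in (34,44,49)])
off=(380,10)
for q in ((214,209),(269,328)): print('hole',W(*q,10,off))
C=[W(*q,10,off) for q in((80,73),(177,30),(378,464),(290,511))]
print(rect([(80,73),(177,30),(378,464),(290,511)],off,k,10,c))
e=(W(269,328,10,off)-W(214,209,10,off)); print(np.linalg.norm(e),np.arctan2(e[1],e[0]))
E
```

```text
[555.81645126 255.55899166  14.        ] [529.62213023 163.82365925  14.        ] [327.74720589 221.74388189  14.        ] [354.04087133 313.37687063  14.        ]
[np.float64(95.4), np.float64(210.0), np.float64(95.3), np.float64(209.9)]
ang 2.8623555807658696 cross 1.2920074806156556
origin from corners [464.39641562 232.14872557  14.        ]
[483.92021272 226.7734367   65.        ] [445.40846624 237.5989058   65.        ] 40.00431724367305 2.8675686120991655 [464.66433948 232.18617125  65.        ]
34 48.3 49.6 [378.4 256.6  34. ] [378.  256.5  34. ]
44 46.9 48.1 [380.5 255.7  44. ] [380.2 255.7  44. ]
49 46.1 47.4 [381.6 255.3  49. ] [381.3 255.2  49. ]
die base far [402.43074725 249.22377369  14.        ] top far [array([400.94151319, 248.87178515,  34.        ]), array([402.42933506, 248.23213317,  44.        ]), array([403.173246  , 247.91230718,  49.        ])]
hole [470.94812535  22.11642431  10.        ]
hole [431.92067767  14.93257605  10.        ]
(array([451.3,  18.7]), array([ 38.4, 148.2,  37.8, 146.6]), np.float64(-2.952))
39.68311162553044 -2.9595586260575755
```

```bash
python3 - <<'E'
from h import *
im=r.grab_frame('side')[:,:,::-1]; cv2.imwrite('pics/s2.png',im)
cv2.imwrite('pics/s2z.png',cv2.resize(im[170:240,270:360],None,fx=8,fy=8,interpolation=cv2.INTER_CUBIC))
E
```

```text
(no output)
```

View pics/s2z.png

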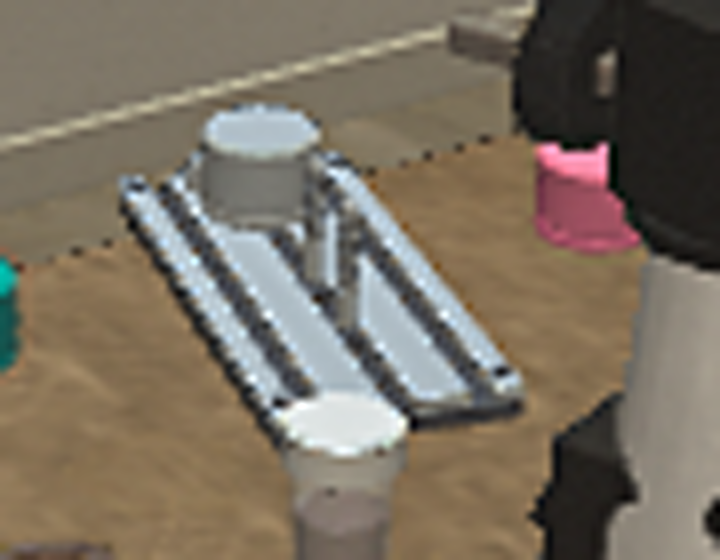

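```bash
python3 - <<'E'
from h import *
a=2.864; ex=np.array([np.cos(a),np.sin(a),0]); O=np.array([464.5,232.2,14])
c=r.get_calibration('side')
cr=lambda p:((w2p('side',p,c)-[270,170]+.5)*8-.5).round(0)
S=O+87*ex
t=np.linspace(0,2*np.pi,200); circ=lambda h:np.array([cr(S+[24*np.cos(x),24*np.sin(x),h]) for x in t])
for h in (0,20,30,35):
    q=circ(h); print(h,'u',q[:,0].min(),q[:,0].max(),'v',q[:,1].min(),q[:,1].max())
for x in (-20,20): print('stud',cr(O+x*ex),cr(O+x*ex+[0,0,52]))
ey=np.array([-ex[1],ex[0],0])
for x,y in((-82,48),(-82,-48),(129,48),(129,-48)): print(x,y,cr(O+x*ex+y*ey))
E
```

```text
0 u 198.0 318.0 v 184.0 236.0
20 u 199.0 319.0 v 139.0 190.0
30 u 199.0 320.0 v 116.0 167.0
35 u 199.0 320.0 v 105.0 155.0
stud [345. 328.] [349. 203.]
stud [311. 282.] [314. 159.]
-82 48 [274. 422.]
-82 -48 [525. 387.]
129 48 [114. 180.]
129 -48 [338. 153.]
```

```bash
python3 - <<'E'
from h import *
im=cv2.imread('pics/s2.png')
z=cv2.resize(im[176:216,282:322],None,fx=15,fy=15,interpolation=cv2.INTER_LANCZOS4); cv2.imwrite('pics/s2zz.png',z)
c=r.get_calibration('side')
# board dies
im4=cv2.imread('pics/w4.png'); cv2.imwrite('pics/w4b.png',cv2.resize(im4[120:260,0:120],None,fx=4,fy=4,interpolation=cv2.INTER_CUBIC))
t=cv2.imread('pics/top0.png'); cv2.imwrite('pics/tb.png',cv2.resize(t[180:240,110:160],None,fx=10,fy=10,interpolation=cv2.INTER_CUBIC))
E
```

```text
(no output)
```

View pics/s2zz.png

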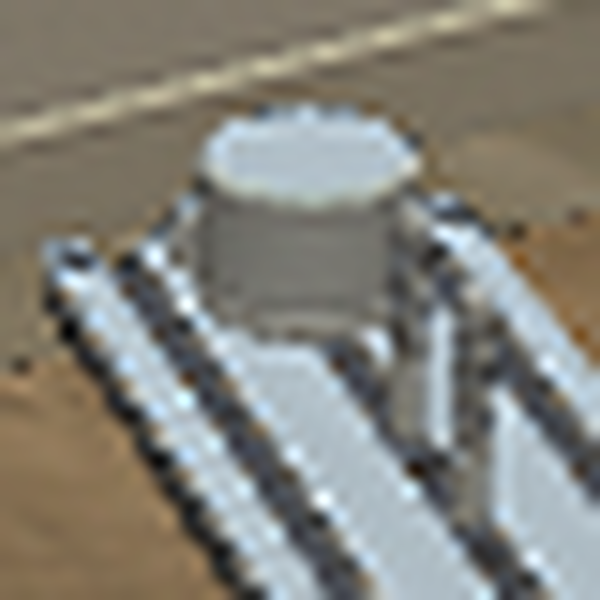

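View pics/w4b.png

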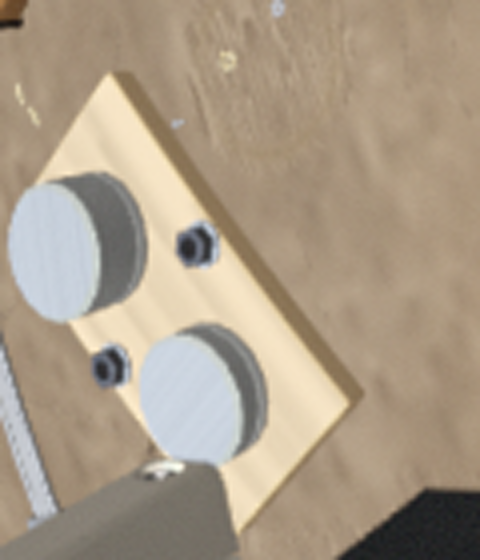

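```bash
python3 - <<'E'
from h import *
from scipy.optimize import least_squares
c=np.load('w4c.npy',allow_pickle=True).item()
def run(name,top,base,off,k):
    W=lambda q,z:p2w('wrist',off[0]+(q[0]+.5)*k-.5,off[1]+(q[1]+.5)*k-.5,z,c)[:2]
    for h in (20,30,35):
        T=np.array([W(q,14+h) for q in top]); B=np.array([W(q,14) for q in base])
        f=least_squares(lambda p:np.r_[np.hypot(*(T-p[:2]).T)-p[2]],[*T.mean(0),24])
        print(name,h,f.x.round(1),'topres',f.fun.round(1),'base dist',np.hypot(*(B-f.x[:2]).T).round(1))
run('P',[(8,250),(101,262),(55,182),(62,321)],[(147,238),(108,172),(138,280)],(0,120),.25)
run('Q',[(139,390),(243,415),(180,332),(208,466)],[(267,388),(213,324),(260,425)],(0,120),.25)
run('F',[(156,672),(336,672),(247,583),(247,763)],[(244,568),(170,612),(325,606)],(210,30),.25)
E
```

```text
P 20 [514.8 583.8  24.8] topres [ 0.3  0.4 -0.4 -0.4] base dist [30.7 27.7 27.7]
P 30 [512.9 573.3  24.1] topres [ 0.3  0.4 -0.4 -0.4] base dist [20.2 22.4 20.9]
P 35 [512.  568.1  23.7] topres [ 0.3  0.4 -0.4 -0.4] base dist [15.1 21.3 18.9]
Q 20 [447.2 545.9  23.4] topres [ 0.3  0.4 -0.3 -0.4] base dist [20.1 20.9 20.3]
Q 30 [447.4 536.5  22.7] topres [ 0.3  0.4 -0.3 -0.4] base dist [12.1 20.  18.5]
Q 35 [447.4 531.8  22.4] topres [ 0.3  0.4 -0.3 -0.3] base dist [ 9.2 21.1 19.3]
F 20 [377.7 256.8  24.5] topres [-0.3 -0.3  0.3  0.3] base dist [25.8 25.4 26.6]
F 30 [379.9 255.9  23.8] topres [-0.3 -0.3  0.3  0.3] base dist [23.5 24.4 25.3]
F 35 [381.  255.5  23.4] topres [-0.3 -0.3  0.3  0.3] base dist [22.3 23.9 24.6]
```

View pics/tb.png

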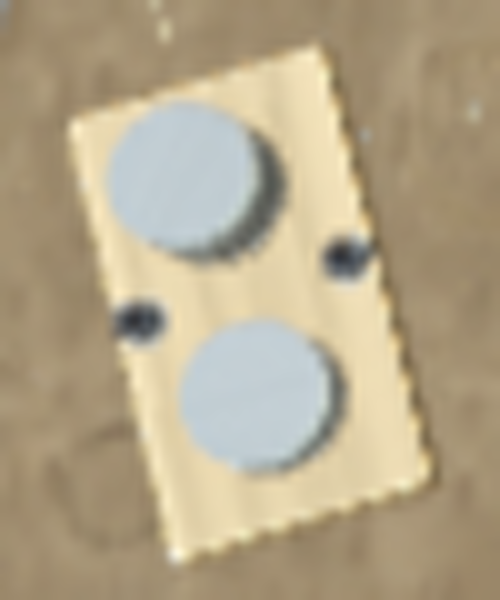

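```bash
cat >> h.py <<'E'
A=2.864; EX=np.array([np.cos(A),np.sin(A),0]); EY=np.array([-EX[1],EX[0],0]); O=np.array([464.5,232.2,0])
def fx(x,y=0,z=0): return O+x*EX+y*EY+[0,0,z]
E
python3 - <<'E'
from h import *
for z in (100,45,17.8): print(fx(-60.5,0,z),plan(fx(-60.5,0,z),A-np.pi/2))
E
```

```text
[522.68393517 215.62050397 100.        ] [array([ 115.3,  -10.6, -141.3]), array([177.3,  -0. ,   0.2]), array([-2.7, -0.1, -0. ])]
[522.68393517 215.62050397  45.        ] [array([ 170.3,  -10.6, -141.1]), array([177.3,  -0. ,   0.2]), array([-2.7, -0.1, -0. ])]
[522.68393517 215.62050397  17.8       ] [array([ 197.5,  -10.6, -141.1]), array([177.3,  -0. ,   0.2]), array([-2.7, -0.1, -0. ])]
```

```bash
python3 -m creep '{"translation":[[10,-2,-35],[35,-5,-85],[65,-8,-125],[85,-10.6,-141.2],[110,-10.6,-141.2],[140,-10.6,-141.2],[160,-10.6,-141.2],[170,-10.6,-141.2],[170,-10.6,-141.2],[170,-10.6,-141.2]],"rot":[[-1,0,0],[-2,0,0],[-2.7,0,0],[-2.7,0,0],[-2.7,0,0],[-2.7,0,0],[-2.7,0,0],[-2.7,0,0],[-2.7,0,0],[-2.7,0,0]],"claw":[0,0,0,0,0,0,0,0,0,0]}' 40
python3 - <<'E'
from h import *
print(plan(fx(-60.5,0,17.8),A-np.pi/2), r.sense()['joints'].round(2))
im=r.grab_frame('wrist')[:,:,::-1]; cv2.imwrite('pics/w5.png',im)
E
```

```text
clock: 8.05
eef_pos: [523.3, 215.9, 46.2]
tcp_rot: [-3.0, 1.567, -0.135]
contact_force: [-0.6, -0.6, 0.5]
opening: 46.9
[array([28.4,  0.5,  0.6]), array([-180. ,   -0. ,   -0.3]), array([ 0. , -0.2,  0. ])] [-0.27  0.57 -0.3   1.89  0.25  0.72 -2.57]
```

View pics/w5.png

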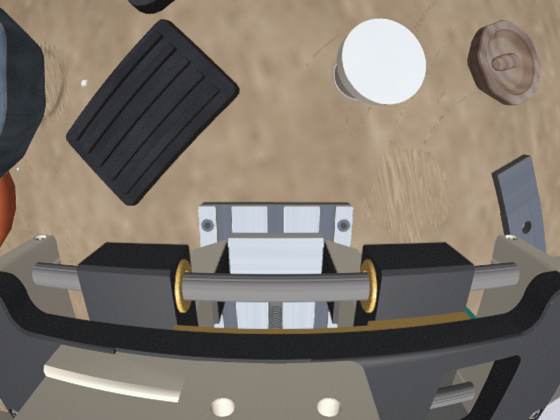

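```bash
python3 -m creep '{"translation":[[12,0.5,0.6],[22,0.5,0.6],[27,0.5,0.6],[28.7,0.5,0.6],[28.7,0.5,0.6],[28.7,0.5,0.6],[28.7,0.5,0.6],[20,0.5,0.6],[-20,0.5,0.6],[-70,0.5,0.6]],"rot":[[0,0,0],[0,0,0],[0,0,0],[0,0,0],[0,0,0],[0,0,0],[0,0,0],[0,0,0],[0,0,0],[0,0,0]],"claw":[0,0,0,0,0.65,0.65,0.65,0.65,0.8,1]}' 40
python3 - <<'E'
from h import *
c=r.get_calibration('wrist');im=r.grab_frame('wrist')[:,:,::-1]; cv2.imwrite('pics/w6.png',im);np.save('w6c.npy',c,allow_pickle=True)
for p in [(424,-357,150)]: print(plan(p,-2.2))
E
```

```text
clock: 9.35
eef_pos: [521.7, 215.4, 117.2]
tcp_rot: [2.972, 1.569, -0.446]
contact_force: [0.8, -0.2, 0.1]
opening: 75.3
[array([-28.6, 580.1, -60.1]), array([20.2, -0.5,  0.4]), array([-159.8,   -0.6,   -0.7])]
```

View pics/w6.png

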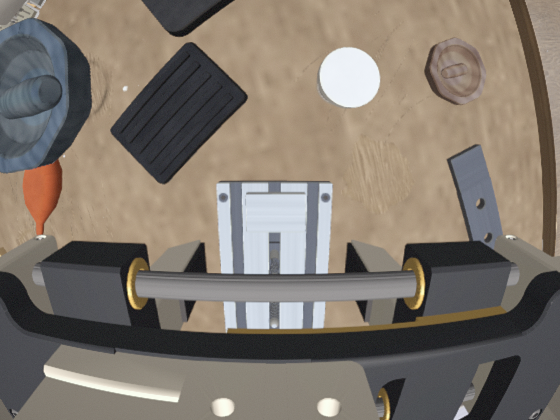

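```bash
python3 - <<'E'
from h import *
im=cv2.imread('pics/w6.png')
cv2.imwrite('pics/w6z.png',cv2.resize(im[170:250,205:345],None,fx=5.5,fy=5.5,interpolation=cv2.INTER_CUBIC))
E
```

```text
(no output)
```

View pics/w6z.png

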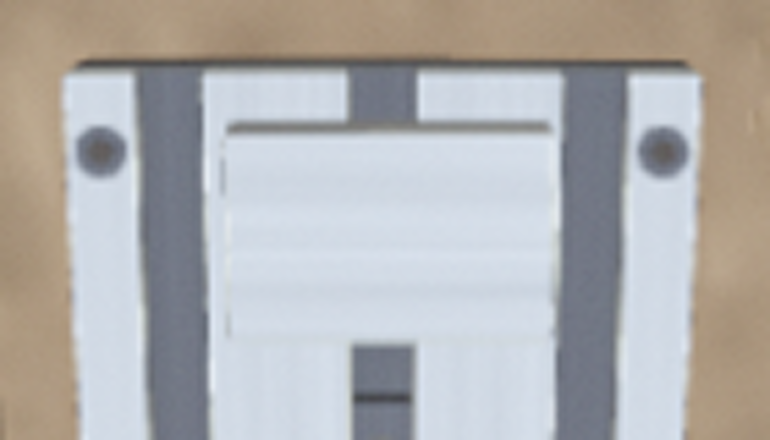

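```bash
python3 - <<'E'
from h import *
c=np.load('w6c.npy',allow_pickle=True).item()
f=lambda p:((np.array([p[0],p[1],0])-O)@EX, (np.array([p[0],p[1],0])-O)@EY)
k=1/5.5;off=(205,170)
g=rect([(227,131),(553,131),(551,338),(228,338)],off,k,24,c); print(g,f(g[0]))
for q in ((64,72),(702,74)): 
    p=p2w('wrist',off[0]+q[0]*k,off[1]+q[1]*k,14,c); print(f(p))
E
```

```text
(array([521.1, 214.7]), array([47. , 31.5, 48.1, 31.5]), np.float64(-1.848)) (np.float64(-59.228957205165045), np.float64(1.3193287644595098))
(np.float64(-81.59794073136551), np.float64(-47.22748451668332))
(np.float64(-81.32066691641049), np.float64(48.57507232589214))
```

```bash
python3 - <<'E'
from h import *
c=np.load('w1c.npy',allow_pickle=True).item(); k=70/380
C=rect([(190,61),(67,158),(198,350),(321,253)],(336,149),k,30,c);print('C',C)
# 25 plate corners est: (85,115) (230,52)
print(p2w('wrist',336+85*k,149+115*k,25,c),p2w('wrist',336+230*k,149+52*k,25,c),p2w('wrist',336+165*k,149+330*k,25,c))
ang=C[2]; 
print(plan((C[0][0],C[0][1],110),ang))
E
```

```text
C (array([ 423.1, -354.8]), array([30.7, 48.2, 31.9, 48.3]), np.float64(-2.252))
[ 434.38989105 -329.76954927   25.        ] [ 453.74993582 -355.22268016   25.        ] [ 396.44556015 -358.08975096   25.        ]
[array([ 11.4, 578.4, -58.2]), array([23.2, -0.5,  0.5]), array([-156.8,   -0.6,   -0.7])]
```

```bash
python3 -m creep '{"translation":[[-15,50,-5],[-20,112,-11],[-20,174,-17],[-20,236,-23],[-20,298,-29],[-20,360,-36],[-20,422,-42],[-15,484,-48],[-8,540,-54],[0,578,-58]],"rot":[[2,0,0],[4,0,0],[7,0,0],[10,0,0],[13,0,0],[16,0,0],[19,0,0],[21,0,0],[23,0,0],[23,0,0]],"claw":[1,1,1,1,1,1,1,1,1,1]}' 40
python3 - <<'E'
from h import *
import time
r.grab_frame('top'); r.grab_frame('top')
s=r.sense(); print(s['eef_pos'],s['joint_velocities'].round(2),s['joints'].round(2))
c=r.get_calibration('wrist');im=r.grab_frame('wrist')[:,:,::-1]; cv2.imwrite('pics/w7.png',im);np.save('w7c.npy',c,allow_pickle=True)
E
```

```text
clock: 10.65
eef_pos: [421.9, -357.5, 121.8]
tcp_rot: [-2.314, 1.559, 0.146]
contact_force: [1.0, 0.1, -0.6]
opening: 91.7
[ 420.51906991 -359.34885558  120.95727623] [-0.05 -0.03 -0.06  0.03 -0.02  0.01 -0.05] [ 0.69  0.43 -0.1   1.87  0.05  0.83 -1.69]
```

View pics/w7.png

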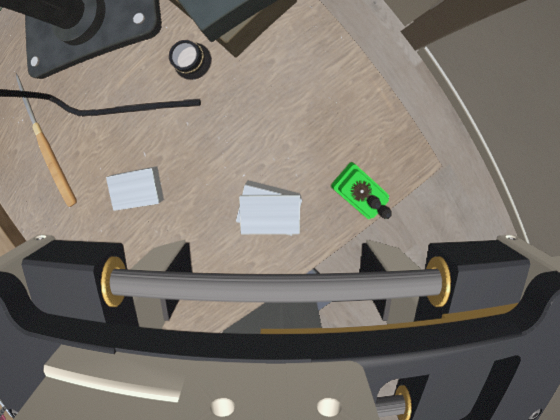

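```bash
python3 - <<'E'
from h import *
im=cv2.imread('pics/w7.png')
cv2.imwrite('pics/w7z.png',cv2.resize(im[170:250,220:320],None,fx=7,fy=7,interpolation=cv2.INTER_CUBIC))
E
```

```text
(no output)
```

View pics/w7z.png

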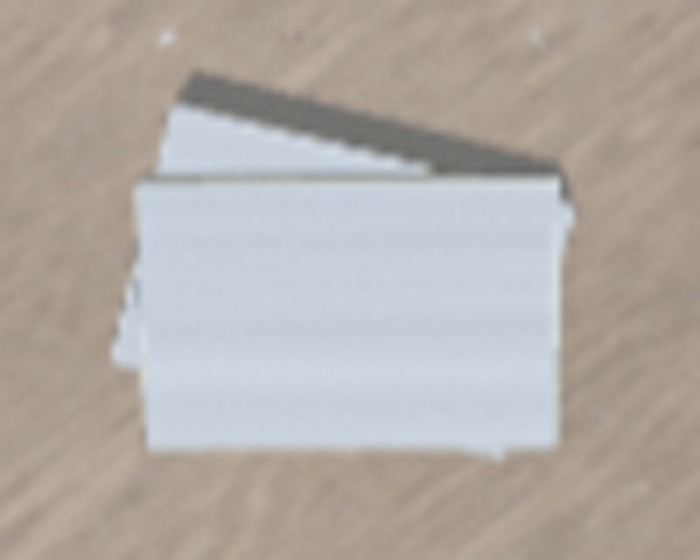

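```bash
python3 - <<'E'
from h import *
c=np.load('w7c.npy',allow_pickle=True).item();k=1/7;off=(220,170)
g=rect([(140,183),(561,178),(558,445),(150,449)],off,k,30,c);print(g)
h=rect([(178,103),(575,212),(507,460),(113,360)],off,k,25,c);print(h)
print(plan((*g[0],27),g[2]),plan((*g[0],27),g[2]+np.pi/2))
E
```

```text
(array([ 422.6, -355.4]), array([47.4, 31.7, 47.5, 31.7]), np.float64(-2.242))
(array([ 425. , -355.9]), array([47.2, 31.1, 48. , 31.8]), np.float64(-2.521))
[array([94.2, -0.7,  0.6]), array([-0.6, -0.4,  0.5]), array([179.4,   0.8,   0.6])] [array([94.2, -0.7,  0.6]), array([-90.6,  -0.7,   0.1]), array([89.4,  0.1,  0.7])]
```

```bash
python3 -m creep '{"translation":[[45,-0.7,0.6],[80,-0.7,0.6],[92,-0.7,0.6],[94.5,-0.7,0.6],[94.5,-0.7,0.6],[94.5,-0.7,0.6],[94.5,-0.7,0.6],[94.5,-0.7,0.6],[94.5,-0.7,0.6],[94.5,-0.7,0.6]],"rot":[[-0.6,-0.4,0.5],[-0.6,-0.4,0.5],[-0.6,-0.4,0.5],[-0.6,-0.4,0.5],[-0.6,-0.4,0.5],[-0.6,-0.4,0.5],[-0.6,-0.4,0.5],[-0.6,-0.4,0.5],[-0.6,-0.4,0.5],[-0.6,-0.4,0.5]],"claw":[0.85,0.75,0.7,0.65,0.65,0,0,0,0,0]}' 25
python3 - <<'E'
from h import *
print(plan((425,-240,4)))
E
```

```text
clock: 12.05
eef_pos: [423.1, -355.7, 27.6]
tcp_rot: [3.069, 1.57, -0.744]
contact_force: [-0.3, 0.9, 6.5]
opening: 47.3
[array([ 23.5, -91.7,  70.6])]
```

```bash
python3 -m creep '{"translation":[[-12,0,0],[-25,-25,20],[-25,-60,46],[-15,-85,66],[5,-91,70],[18,-91,70],[23.5,-91,70],[23.5,-91,70],[23.5,-91,70],[10,-91,70]],"rot":[[0,0,0],[0,0,0],[0,0,0],[0,0,0],[0,0,0],[0,0,0],[0,0,0],[0,0,0],[0,0,0],[0,0,0]],"claw":[0,0,0,0,0,0,0,0.7,0.7,0.7]}' 25
python3 - <<'E'
from h import *
print(plan((425,-355.9,90),-2.521))
im=r.grab_frame('top')[:,:,::-1]; cv2.imwrite('pics/t3.png',cv2.resize(im[170:270,320:470],None,fx=5,fy=5))
c=r.get_calibration('wrist');im=r.grab_frame('wrist')[:,:,::-1]; cv2.imwrite('pics/w8.png',im)
E
```

```text
clock: 13.3
eef_pos: [424.6, -240.9, 17.7]
tcp_rot: [0.902, 1.57, -2.912]
contact_force: [0.5, -1.5, -0.5]
opening: 63.9
[array([-72.2,  89.7, -71.9]), array([15.9,  0. , -0. ]), array([-164.1,    0. ,    0. ])]
```

View pics/w8.png

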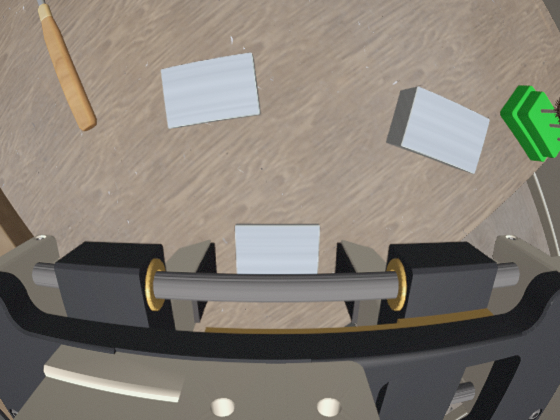

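```bash
python3 -m creep '{"translation":[[-35,0,0],[-60,25,-20],[-72,55,-44],[-72,80,-64],[-72,89.7,-71.9],[-72,89.7,-71.9],[-72,89.7,-71.9],[-72,89.7,-71.9],[-72,89.7,-71.9],[-72,89.7,-71.9]],"rot":[[0,0,0],[5,0,0],[10,0,0],[16,0,0],[16,0,0],[16,0,0],[16,0,0],[16,0,0],[16,0,0],[16,0,0]],"claw":[0.75,1,1,1,1,1,1,1,1,1]}' 40
python3 - <<'E'
from h import *
c=r.get_calibration('wrist');im=r.grab_frame('wrist')[:,:,::-1]; cv2.imwrite('pics/w9.png',im);np.save('w9c.npy',c,allow_pickle=True)
cv2.imwrite('pics/w9z.png',cv2.resize(im[170:270,210:330],None,fx=6,fy=6,interpolation=cv2.INTER_CUBIC)); print(tool()[0])
E
```

```text
clock: 14.65
eef_pos: [426.3, -356.1, 91.5]
tcp_rot: [-2.678, 1.567, -0.487]
contact_force: [-0.5, 0.1, -0.6]
opening: 91.7
[ 426.24846514 -356.16535167   91.4774989 ]
```

View pics/w9z.png

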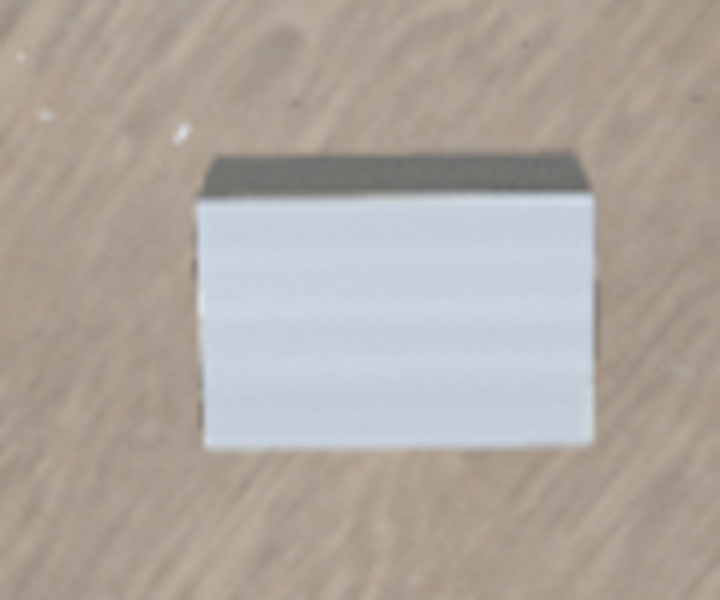

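```bash
python3 - <<'E'
from h import *
c=np.load('w9c.npy',allow_pickle=True).item();k=1/6;off=(210,170)
g=rect([(197,203),(594,193),(594,443),(206,448)],off,k,25,c);print(g)
print(plan((*g[0],8),g[2]))
E
```

```text
(array([ 425.2, -355.9]), array([47.3, 31.8, 48. , 31.3]), np.float64(-2.501))
[array([83.5,  0.8,  1.1]), array([-1.2, -0.2,  0.1]), array([1.788e+02, 1.000e-01, 3.000e-01])]
```

```bash
python3 -m creep '{"translation":[[40,0.8,1],[70,0.8,1],[81,0.8,1],[83.5,0.8,1],[83.5,0.8,1],[83.5,0.8,1],[83.5,0.8,1],[83.5,0.8,1],[83.5,0.8,1],[60,0.8,1]],"rot":[[-1.2,0,0],[-1.2,0,0],[-1.2,0,0],[-1.2,0,0],[-1.2,0,0],[-1.2,0,0],[-1.2,0,0],[-1.2,0,0],[-1.2,0,0],[-1.2,0,0]],"claw":[0.8,0.7,0.65,0.65,0,0,0,0,0,0]}' 40
python3 - <<'E'
from h import *
print(r.sense()['opening'],plan(fx(-60,0,75),A-np.pi/2))
o,M=tool()
for p in[(470,-140,120),fx(-60,0,120)]: print((M.T@(np.array(p)-o)).round(0))
E
```

```text
clock: 15.95
eef_pos: [424.0, -355.0, 30.6]
tcp_rot: [-1.727, 1.57, 0.485]
contact_force: [0.1, 0.3, -3.4]
opening: 48.2
48.18793954143767 [array([ -44.2, -420. ,  398.9]), array([142.6,   0. ,   0. ]), array([-37.4,  -0. ,   0. ])]
[ -89. -165.  145.]
[ -89. -420.  399.]
```

```bash
python3 -m creep '{"translation":[[-50,-15,14],[-89,-50,47],[-89,-92,87],[-89,-135,128],[-89,-178,169],[-89,-221,210],[-89,-264,251],[-89,-307,292],[-89,-350,333],[-89,-392,373]],"rot":[[-2,0,0],[-6,0,0],[-10,0,0],[-15,0,0],[-20,0,0],[-25,0,0],[-30,0,0],[-34,0,0],[-37.4,0,0],[-37.4,0,0]],"claw":[0,0,0,0,0,0,0,0,0,0]}' 40
python3 - <<'E'
from h import *
print(r.sense()['opening'],plan(fx(-60.3,0.7,60),A-np.pi/2))
E
```

```text
clock: 17.2
eef_pos: [515.1, 179.8, 119.8]
tcp_rot: [2.527, 1.57, -0.891]
contact_force: [1.4, -0.6, -3.6]
opening: 47.7
47.69110658769156 [array([ 59.8, -35.8,   2.7]), array([-179.9,    0. ,   -0. ]), array([ 0.1, -0. , -0. ])]
```

```bash
python3 -m creep '{"translation":[[5,-30,2.5],[15,-35.8,2.7],[35,-35.8,2.7],[50,-35.8,2.7],[60,-35.8,2.7],[60,-35.8,2.7],[60,-35.8,2.7],[60,-35.8,2.7],[60,-35.8,2.7],[60,-35.8,2.7]],"rot":[[0,0,0],[0,0,0],[0,0,0],[0,0,0],[0,0,0],[0,0,0],[0,0,0],[0,0,0],[0,0,0],[0,0,0]],"claw":[0,0,0,0,0,0,0,0,0,0]}' 40
python3 - <<'E'
from h import *
print(r.sense()['opening'],plan(fx(-60.3,0.7,33),A-np.pi/2))
c=r.get_calibration('wrist');im=r.grab_frame('wrist')[:,:,::-1]; cv2.imwrite('pics/w10.png',im);np.save('w10c.npy',c,allow_pickle=True)
cv2.imwrite('pics/w10z.png',cv2.resize(im[190:280,190:360],None,fx=4.5,fy=4.5,interpolation=cv2.INTER_CUBIC))
E
```

```text
clock: 18.45
eef_pos: [522.4, 215.1, 60.0]
tcp_rot: [-2.978, 1.57, -0.113]
contact_force: [0.1, 0.5, -2.8]
opening: 47.3
47.30924718547552 [array([27. ,  0.1,  0.1]), array([-1.799e+02, -0.000e+00, -1.000e-01]), array([ 0.1, -0. ,  0. ])]
```

View pics/w10z.png

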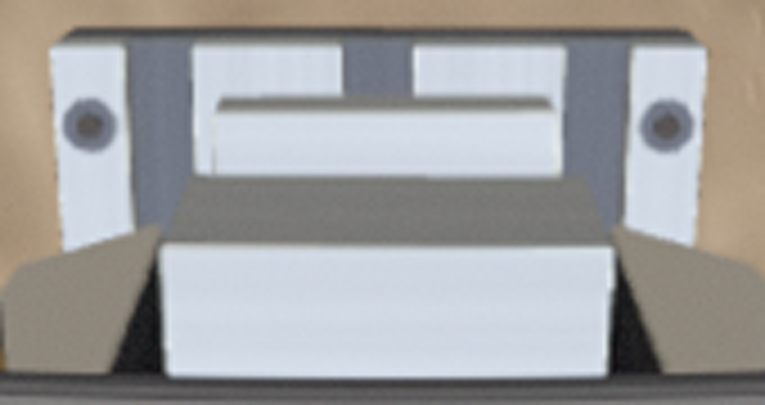

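```bash
python3 -m creep '{"translation":[[12,0,0],[21,0,0],[25.5,0,0],[27,0,0],[27.2,0,0],[27.2,0,0],[27.2,0,0],[27,0,0],[15,0,0],[-35,0,0]],"rot":[[0,0,0],[0,0,0],[0,0,0],[0,0,0],[0,0,0],[0,0,0],[0,0,0],[0,0,0],[0,0,0],[0,0,0]],"claw":[0,0,0,0,0,0.65,0.65,0.65,0.65,0.8]}' 40
python3 - <<'E'
from h import *
r.grab_frame('top')
c=r.get_calibration('wrist');im=r.grab_frame('wrist')[:,:,::-1]; cv2.imwrite('pics/w11.png',im);np.save('w11c.npy',c,allow_pickle=True)
cv2.imwrite('pics/w11z.png',cv2.resize(im[170:270,200:350],None,fx=5,fy=5,interpolation=cv2.INTER_CUBIC))
im=r.grab_frame('side')[:,:,::-1];cv2.imwrite('pics/s3z.png',cv2.resize(im[170:240,270:360],None,fx=8,fy=8,interpolation=cv2.INTER_CUBIC))
print(tool()[0])
E
```

```text
clock: 19.75
eef_pos: [520.6, 214.2, 94.0]
tcp_rot: [0.756, 1.566, -2.662]
contact_force: [0.9, 0.2, 1.1]
opening: 65.6
[524.25491329 216.16624745  98.13522781]
```

View pics/w11z.png

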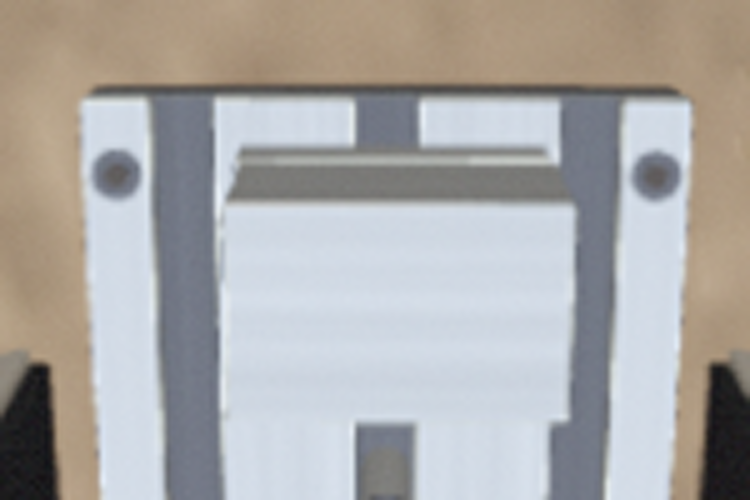

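View pics/s3z.png

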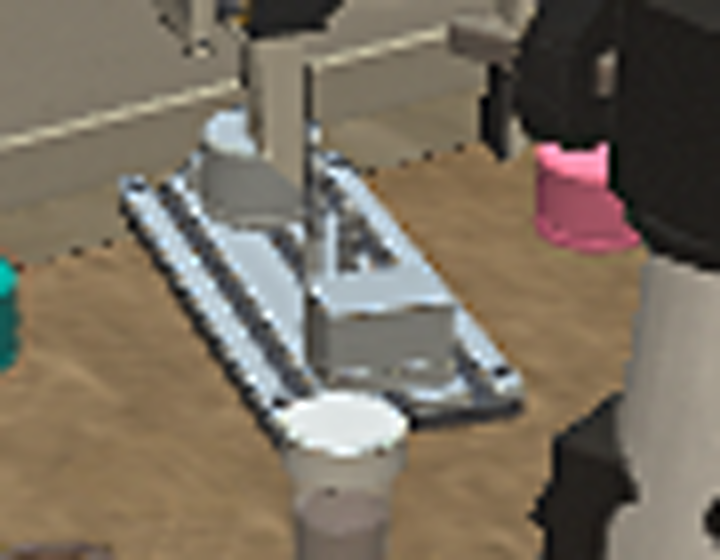

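```bash
python3 - <<'E'
from h import *
c=np.load('w11c.npy',allow_pickle=True).item();k=1/5;off=(200,170)
f=lambda p:((np.array([p[0],p[1],0])-O)@EX, (np.array([p[0],p[1],0])-O)@EY)
g=rect([(227,203),(576,205),(569,421),(222,418)],off,k,49,c);print(g,f(g[0]))
for q in ((81,100),(691,100)): print(f(p2w('wrist',off[0]+q[0]*k,off[1]+q[1]*k,14,c)))
s=np.array([451.4,18.6,100])
a=-1.385; z=np.array([np.sin(a),-np.cos(a),0]); print(z, plan(s+25*z,a))
E
```

```text
(array([520.4, 214.2]), array([47.2, 31.6, 49. , 31.5]), np.float64(-1.854)) (np.float64(-58.69277527784635), np.float64(1.9920166124372118))
(np.float64(-81.38326302405238), np.float64(-47.22950456066256))
(np.float64(-81.58552092351475), np.float64(48.15863818874411))
[-0.98278946 -0.18472921  0.        ] [array([ -2.9, 221.1,  38.5]), array([-26.5,  -0.3,   0.2]), array([153.5,   0.2,   0.4])]
```

```bash
python3 -m creep '{"translation":[[-5,35,6],[-5,90,16],[-5,145,26],[-4,190,34],[-3,221,38],[-3,221,38],[-3,221,38],[-3,221,38],[-3,221,38],[-3,221,38]],"rot":[[-5,0,0],[-12,0,0],[-20,0,0],[-26.5,0,0],[-26.5,0,0],[-26.5,0,0],[-26.5,0,0],[-26.5,0,0],[-26.5,0,0],[-26.5,0,0]],"claw":[0.9,1,1,1,1,1,1,1,1,1]}' 40
python3 - <<'E'
from h import *
print(tool()[0],r.sense()['joint_velocities'].round(2))
c=r.get_calibration('wrist');im=r.grab_frame('wrist')[:,:,::-1]; cv2.imwrite('pics/w12.png',im);np.save('w12c.npy',c,allow_pickle=True)
cv2.imwrite('pics/w12z.png',cv2.resize(im[80:260,215:335],None,fx=4,fy=4,interpolation=cv2.INTER_CUBIC))
E
```

```text
clock: 21.15
eef_pos: [427.4, 14.5, 100.0]
tcp_rot: [-2.891, 1.565, 0.437]
contact_force: [-0.2, -0.0, -0.1]
opening: 91.7
[427.41020937  14.48098351 100.00834501] [ 0. -0.  0.  0.  0. -0.  0.]
```

View pics/w12z.png

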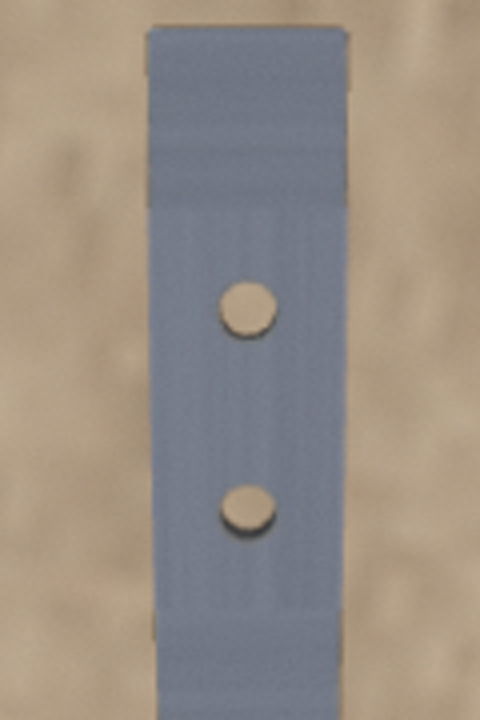

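```bash
python3 - <<'E'
from h import *
c=np.load('w12c.npy',allow_pickle=True).item();k=1/4;off=(215,80)
W=lambda u,v,z=10:p2w('wrist',off[0]+(u+.5)*k-.5,off[1]+(v+.5)*k-.5,z,c)
a,b=W(248,310),W(248,512); m=(a+b)/2; d=a-b; print(a,b,np.linalg.norm(d),np.arctan2(d[1],d[0]),m)
L=[W(148,60),W(150,300),W(155,560)];Rr=[W(349,60),W(346,300),W(343,560)]
for l,q in zip(L,Rr): print(np.linalg.norm(l-q),(l+q)/2)
ang=np.arctan2(d[1],d[0])-np.pi/2; e=W(248,27); print('end dist',np.linalg.norm(e-m), ang)
print(plan((m[0],m[1],3),ang))
E
```

```text
[471.31802521  21.15727949  10.        ] [432.07568654  13.72601355  10.        ] 39.939765370582464 0.18715245580667156 [451.69685588  17.44164652  10.        ]
37.86881151497617 [518.60888307  29.991959    10.        ]
37.518454057022716 [473.29197379  21.52764089  10.        ]
37.58268008241928 [422.37389146  11.67929968  10.        ]
end dist 74.28596158332267 -1.383643870988225
[array([ 97.2,   1.5, -23.9]), array([-0. , -0.3,  0.1]), array([1.8e+02, 1.0e-01, 5.0e-01])]
```

```bash
python3 -m creep '{"translation":[[30,1,-15],[65,1.3,-23],[88,1.3,-24],[96,1.3,-24],[97,1.3,-24],[97,1.3,-24],[97,1.3,-24],[97,1.3,-24],[97,1.3,-24],[97,1.3,-24]],"rot":[[0,0,0],[0,0,0],[0,0,0],[0,0,0],[0,0,0],[0,0,0],[0,0,0],[0,0,0],[0,0,0],[0,0,0]],"claw":[0.9,0.75,0.6,0.6,0.6,0,0,0,0,0]}' 50
python3 - <<'E'
from h import *
print(r.sense()['opening'],tool()[0], plan(fx(0,0,150),A-np.pi/2))
E
```

```text
clock: 22.45
eef_pos: [452.3, 17.8, 3.9]
tcp_rot: [-2.981, 1.563, 0.347]
contact_force: [-0.7, -0.6, 6.7]
opening: 37.1
37.06498937436094 [452.29671942  17.77529638   3.90109629] [array([-145.5, -208.6,  -52.8]), array([-153.4,   -0.2,   -0.5]), array([26.6, -0.4,  0.2])]
```

```bash
python3 -m creep '{"translation":[[-30,0,0],[-80,0,0],[-115,-35,-9],[-116,-85,-22],[-116,-135,-34],[-116,-175,-45],[-116,-200,-51],[-116,-208,-53],[-116,-208,-53],[-116,-208,-53]],"rot":[[0,0,0],[0,0,0],[3,0,0],[10,0,0],[17,0,0],[23,0,0],[26.6,-0.4,0.2],[26.6,-0.4,0.2],[26.6,-0.4,0.2],[26.6,-0.4,0.2]],"claw":[0,0,0,0,0,0,0,0,0,0]}' 50
python3 - <<'E'
from h import *
s=r.sense(); print(s['opening'],s['joints'].round(2),s['joint_velocities'].round(2), plan(fx(-0.6,0,82),A-np.pi/2))
c=r.get_calibration('wrist');im=r.grab_frame('wrist')[:,:,::-1]; cv2.imwrite('pics/w13.png',im);np.save('w13c.npy',c,allow_pickle=True)
cv2.imwrite('pics/w13z.png',cv2.resize(im[100:270,200:350],None,fx=4,fy=4,interpolation=cv2.INTER_CUBIC))
E
```

```text
clock: 23.7
eef_pos: [465.0, 229.9, 120.3]
tcp_rot: [1.516, 1.569, -1.904]
contact_force: [-0.3, -0.5, -3.9]
opening: 36.8
36.76940005154065 [-0.29  0.41 -0.35  1.93  0.19  0.83 -2.6 ] [ 0. -0. -0. -0. -0.  0. -0.] [array([38.3, -2.2,  0.5]), array([179.9,  -0.2,  -0. ]), array([-0.1,  0. , -0.1])]
```

View pics/w13.png

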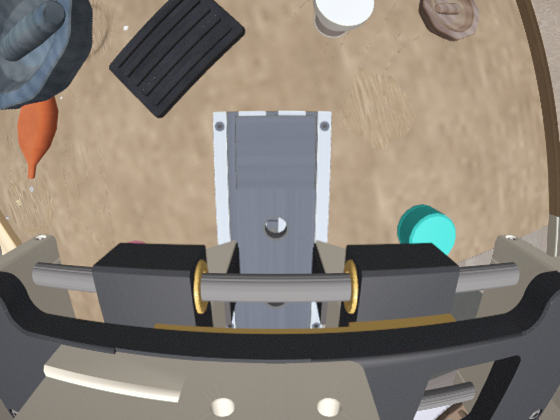

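View pics/w13z.png

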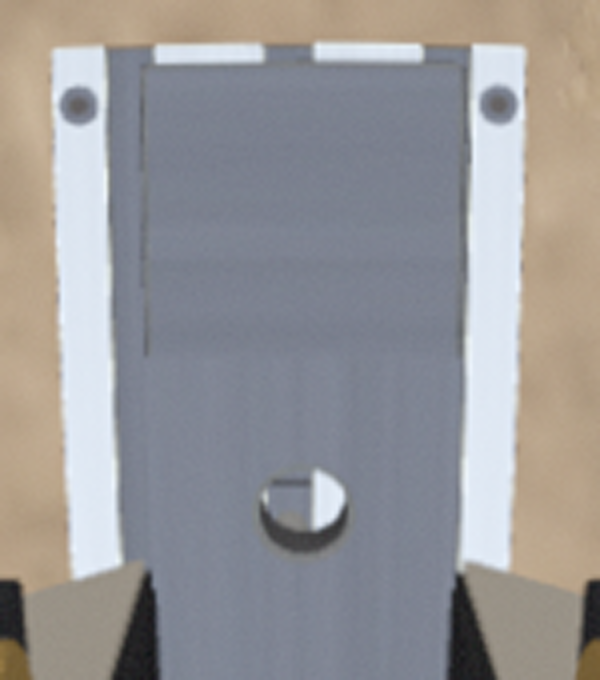

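```bash
python3 - <<'E'
from h import *
c=np.load('w13c.npy',allow_pickle=True).item();k=1/4;off=(200,100)
f=lambda p:((np.array([p[0],p[1],0])-O)@EX, (np.array([p[0],p[1],0])-O)@EY)
W=lambda u,v,z:p2w('wrist',off[0]+(u+.5)*k-.5,off[1]+(v+.5)*k-.5,z,c)
print('tcp',f(tool()[0])); zt=126.4
print('hole',f(W(304,511,zt)))
for l,q in (((143,100),(466,100)),((146,350),(460,350)),((157,600),(452,600))):
    a,b=W(*l,zt),W(*q,zt); print('axis',f((a+b)/2),np.linalg.norm(a-b))
print('end',f(W(304,63,zt)))
for q in ((53,46),(525,46),(75,580),(512,570)): print('fix edge',f(W(*q,14)))
E
```

```text
tcp (np.float64(-1.1297285193399733), np.float64(2.004753175503438))
hole (np.float64(-20.95579948404538), np.float64(3.0817004775493264))
axis (np.float64(-70.97778572048006), np.float64(3.218886250926566)) 37.53139031528009
axis (np.float64(-41.19647941378709), np.float64(2.9946490201789415)) 37.59900519666887
axis (np.float64(-9.008086415997699), np.float64(3.133957001833556)) 37.36905645644369
end (np.float64(-75.10333328389439), np.float64(3.1616410242374666))
fix edge (np.float64(-82.16119543315656), np.float64(-47.476192924640365))
fix edge (np.float64(-81.80217525269497), np.float64(48.13454959130822))
fix edge (np.float64(32.640880575564914), np.float64(-47.21558376928826))
fix edge (np.float64(30.43084044396529), np.float64(48.90585841685205))
```

```bash
python3 -m creep '{"translation":[[12,-1,0.3],[25,-2,0.6],[36,-2.7,0.7],[42,-2.7,0.7],[45,-2.7,0.7],[45,-2.7,0.7],[45,-2.7,0.7],[45,-2.7,0.7],[45,-2.7,0.7],[45,-2.7,0.7]],"rot":[[0,0,0],[0,0,0],[0,0,0],[0,0,0],[0,0,0],[0,0,0],[0,0,0],[0,0,0],[0,0,0],[0,0,0]],"claw":[0,0,0,0,0,0,0,0,0,0]}' 50
python3 - <<'E'
from h import *
c=r.get_calibration('wrist');im=r.grab_frame('wrist')[:,:,::-1]; cv2.imwrite('pics/w14.png',im);np.save('w14c.npy',c,allow_pickle=True)
cv2.imwrite('pics/w14z.png',cv2.resize(im[190:260,220:330],None,fx=7,fy=7,interpolation=cv2.INTER_CUBIC))
f=lambda p:((np.array([p[0],p[1],0])-O)@EX, (np.array([p[0],p[1],0])-O)@EY)
print(f(tool()[0]))
im=r.grab_frame('side')[:,:,::-1];cv2.imwrite('pics/s4z.png',cv2.resize(im[160:240,265:365],None,fx=7,fy=7,interpolation=cv2.INTER_CUBIC))
E
```

```text
clock: 25.0
eef_pos: [465.2, 232.7, 75.5]
tcp_rot: [1.71, 1.569, -1.711]
contact_force: [0.3, -0.8, -5.0]
opening: 37.2
(np.float64(-0.47544158451121077), np.float64(-0.6291005337905688))
```

View pics/w14z.png

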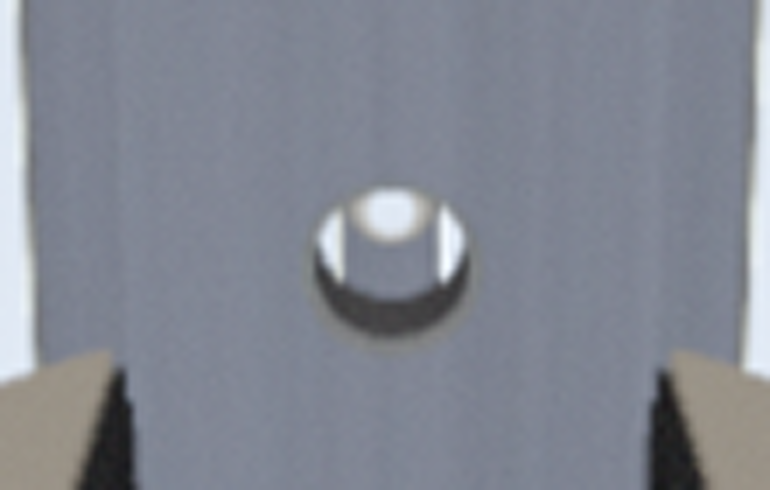

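View pics/s4z.png

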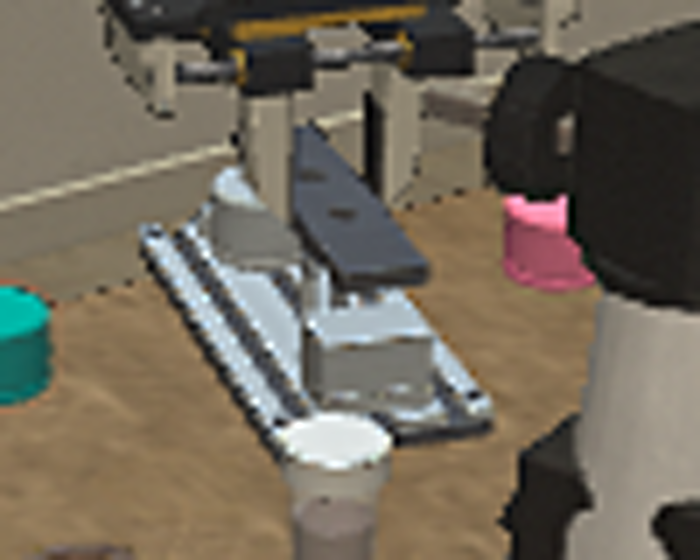

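```bash
python3 - <<'E'
from h import *
c=np.load('w14c.npy',allow_pickle=True).item();k=1/7;off=(220,190)
f=lambda p:((np.array([p[0],p[1],0])-O)@EX, (np.array([p[0],p[1],0])-O)@EY)
W=lambda u,v,z:p2w('wrist',off[0]+(u+.5)*k-.5,off[1]+(v+.5)*k-.5,z,c)
for z in (80.6,81.6): print(f(W(392,264,z)))
print('stud',f(W(391,213,66)),f(W(391,213,65)))
o=f(W(392,264-76,81.6)),f(W(392,264+76,81.6)); print(o)
E
```

```text
(np.float64(-20.09721266269979), np.float64(0.30978212193525384))
(np.float64(-20.43004741232681), np.float64(0.308775757044754))
stud (np.float64(-19.380907497197907), np.float64(0.25503357363654067)) (np.float64(-19.072779932698587), np.float64(0.2556258257188881))
((np.float64(-26.010320006649337), np.float64(0.31905918644707565)), (np.float64(-14.724315642395435), np.float64(0.29832623000112085)))
```

```bash
python3 -m creep '{"translation":[[0,0,0.9],[0,0,0.9],[4,0,0.9],[8,0,0.9],[11,0,0.9],[14,0,0.9],[17,0,0.9],[19,0,0.9],[19,0,0.9],[19,0,0.9]],"rot":[[0,0,0],[0,0,0],[0,0,0],[0,0,0],[0,0,0],[0,0,0],[0,0,0],[0,0,0],[0,0,0],[0,0,0]],"claw":[0,0,0,0,0,0,0,0,0,0]}' 50
python3 - <<'E'
from h import *
c=r.get_calibration('wrist');im=r.grab_frame('wrist')[:,:,::-1]; cv2.imwrite('pics/w15.png',im)
cv2.imwrite('pics/w15z.png',cv2.resize(im[190:260,220:330],None,fx=7,fy=7,interpolation=cv2.INTER_CUBIC))
f=lambda p:((np.array([p[0],p[1],0])-O)@EX, (np.array([p[0],p[1],0])-O)@EY)
print(f(tool()[0]),tool()[1].round(4))
E
```

```text
clock: 26.35
eef_pos: [464.3, 232.9, 56.5]
tcp_rot: [1.718, 1.569, -1.703]
contact_force: [0.2, -0.9, -3.5]
opening: 36.9
(np.float64(0.39017999596967334), np.float64(-0.6907969753721055)) [[-2.000e-04 -2.756e-01 -9.613e-01]
 [-1.400e-03 -9.613e-01  2.756e-01]
 [-1.000e+00  1.400e-03 -2.000e-04]]
```

View pics/w15z.png

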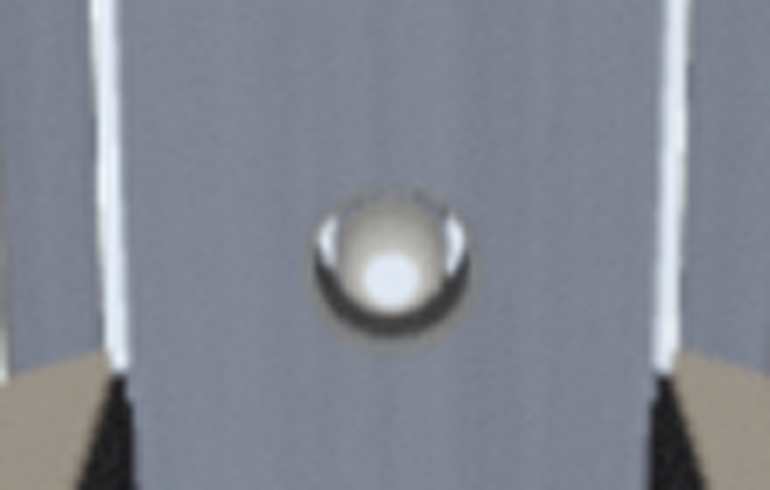

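```bash
python3 -m creep '{"translation":[[1,0,0],[2,0,0],[2.6,0,0],[3,0,0],[3.3,0,0],[3.3,0,0],[3.3,0,0],[3.3,0,0],[3.3,0,0],[3.3,0,0]],"rot":[[0,0,0],[0,0,0],[0,0,0],[0,0,0],[0,0,0],[0,0,0],[0,0,0],[0,0,0],[0,0,0],[0,0,0]],"claw":[0,0,0,0,0,0,0,0,0,0]}' 50
```

```text
clock: 27.65
eef_pos: [464.3, 232.9, 53.2]
tcp_rot: [1.727, 1.569, -1.694]
contact_force: [-0.3, -0.1, -4.2]
opening: 37.2
```

```bash
python3 -m creep '{"translation":[[0.3,0,0],[0.5,0,0],[0.7,0,0],[0.9,0,0],[1,0,0],[1,0,0],[1,0,0],[1,0,0],[1,0,0],[1,0,0]],"rot":[[0,0,0],[0,0,0],[0,0,0],[0,0,0],[0,0,0],[0,0,0],[0,0,0],[0,0,0],[0,0,0],[0,0,0]],"claw":[0,0,0,0,0,0,0,0,0,0]}' 50
```

```text
clock: 28.9
eef_pos: [464.4, 233.0, 52.9]
tcp_rot: [2.057, 1.569, -1.364]
contact_force: [-2.9, -2.6, 9.1]
opening: 37.3
```

```bash
python3 -m creep '{"translation":[[-0.3,0,0],[-0.3,0,0],[-0.3,0,0],[-0.3,0,0],[-0.3,0,0],[-5,0,0],[-25,0,0],[-60,0,0],[-90,0,0],[-100,0,0]],"rot":[[0,0,0],[0,0,0],[0,0,0],[0,0,0],[0,0,0],[0,0,0],[0,0,0],[0,0,0],[0,0,0],[0,0,0]],"claw":[0.6,0.6,0.6,0.65,0.7,0.7,0.7,0.8,1,1]}' 50
python3 - <<'E'
from h import *
print(plan((400,100,200)),r.sense()['joints'].round(2))
E
```

```text
clock: 30.15
eef_pos: [465.2, 233.7, 154.9]
tcp_rot: [-2.85, 1.568, 0.012]
contact_force: [0.1, -0.4, -0.3]
opening: 88.6
[array([-45.3, 146.4,  25.6])] [-0.29  0.37 -0.36  1.9   0.16  0.9  -2.58]
```

Move aside to inspect from all cameras.

```bash
python3 -m creep '{"translation":[[-30,0,20],[-45,0,50],[-50,0,80],[-50,0,80],[-50,0,80],[-50,0,80],[-50,0,80],[-50,0,80],[-50,0,80],[-50,0,80]],"rot":[[0,0,0],[0,0,0],[0,0,0],[0,0,0],[0,0,0],[0,0,0],[0,0,0],[0,0,0],[0,0,0],[0,0,0]],"claw":[1,1,1,1,1,1,1,1,1,1]}' 50
python3 - <<'E'
from h import *
c=r.get_calibration('wrist');im=r.grab_frame('wrist')[:,:,::-1]; cv2.imwrite('pics/w16.png',im);np.save('w16c.npy',c,allow_pickle=True)
cv2.imwrite('pics/w16z.png',cv2.resize(im[30:230,200:350],None,fx=4,fy=4,interpolation=cv2.INTER_CUBIC)[:600*2//1][:800])
im=r.grab_frame('side')[:,:,::-1];cv2.imwrite('pics/s5.png',im);cv2.imwrite('pics/s5z.png',cv2.resize(im[160:240,265:365],None,fx=7,fy=7,interpolation=cv2.INTER_CUBIC))
print(tool()[0])
E
```

```text
clock: 31.4
eef_pos: [388.1, 255.7, 204.6]
tcp_rot: [-2.858, 1.568, 0.004]
contact_force: [0.7, -0.6, 0.7]
opening: 91.6
[388.11173714 255.77379834 204.6514179 ]
```

View pics/w16z.png

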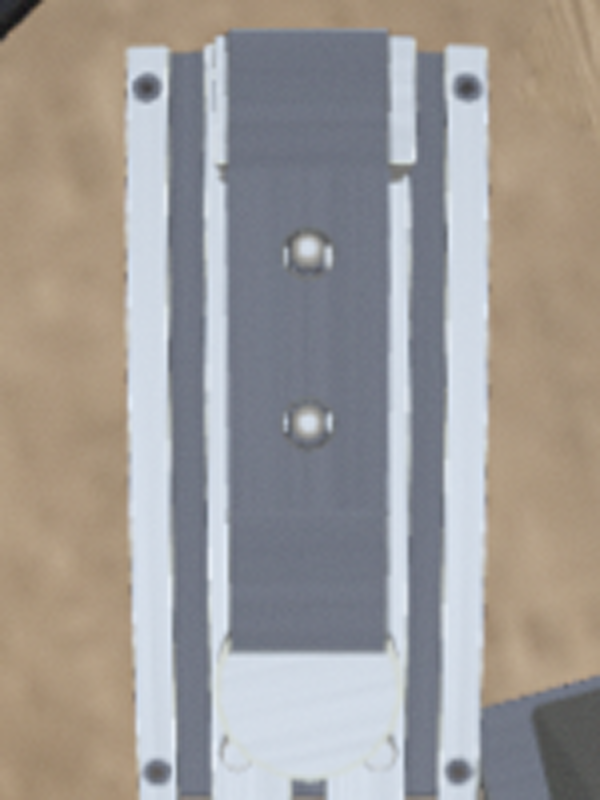

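View pics/s5z.png

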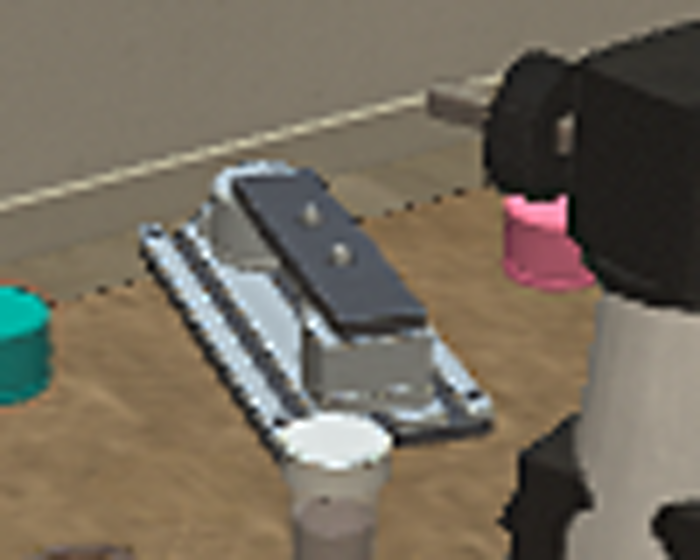

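View pics/w16.png

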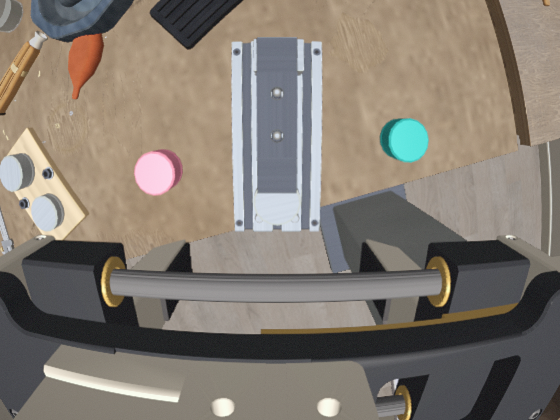

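```bash
python3 - <<'E'
from h import *
c=np.load('w16c.npy',allow_pickle=True).item();k=1/4;off=(200,30)
f=lambda p:np.round(((np.array([p[0],p[1],0])-O)@EX, (np.array([p[0],p[1],0])-O)@EY),1)
W=lambda u,v,z:p2w('wrist',off[0]+(u+.5)*k-.5,off[1]+(v+.5)*k-.5,z,c)
for l,q in (((226,31),(388,30)),((230,651),(389,651))):
    a,b=W(*l,59),W(*q,59); print('end',f(a),f(b),np.linalg.norm(a-b).round(2))
print('studs',f(W(307,246,66)),f(W(308,421,66)))
print('die near',f(W(309,779,49)),'sides',f(W(217,690,49)),f(W(402,690,49)))
print('packing',[f(W(*q,49)) for q in((205,38),(415,38),(415,164))])
s=r.sense();print(s['clock'],s['contact_force'])
E
```

```text
end [-73.1 -18.6] [-73.3  18.9] 37.49
end [ 74.9 -18.5] [74.9 19.5] 38.04
studs [-20.1   0. ] [20.   0.2]
die near [110.2   0.3] sides [ 86.9 -22.5] [87.  23.5]
packing [array([-74.2, -24.2]), array([-74.2,  26. ]), array([-42.2,  25.8])]
31.5 [0.29780899 0.13838945 0.76365699]
```

```bash
python3 - <<'E'
from h import *
print(r.close_job())
E
```

```text
the job is handed in; nothing more can be done
None
```

The strap is on, lying level over both studs, with one end on the die and the other on a 35 mm packing. I handed the job in at 31.5 s of the 72 s allowed.

**What I did:** The die at the pins is the 35 mm one. I stacked the 10 mm plate and then the 25 mm plate at the heel spot, after setting the 5 mm plate aside on the cabinet. Then I lowered the strap over both studs.

**Last checks (positions in the fixture frame):**
- **Seating:** the strap met its supports at the height expected for 35 mm (about 49 mm above the bench). Both stud tips show through its holes.
- **Strap:** the ends measure about x = -73 and +75 mm. Its sides are at about y = ±19 mm, and it looks level in the side view.
- **Packing:** it spans about x = -74 to -42 mm, centred about 1 mm off the strap's line.
- **Die:** it measures at x ≈ 87 mm, still against its pins. I touched no other die, nor the mortar, loupe or jar, but I did not measure them again afterwards.

**One early disagreement:** single measurements of the die's height on the fixture fell between 30 and 35 mm. Comparing with the two dies on the board (20 and 30 mm) settled it as 35 mm, and the contact height when seating the strap agreed.

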